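# Change the load in the tumbler dryer

## Robot

A 6-joint arm with a two-finger parallel gripper is mounted at the origin on the work surface. World frame = base frame: x ahead of the robot, y to its left, z up, the work surface at z = 0. Lengths are in mm, angles in degrees, forces in N, time in s.
With the tool pointing down it reaches from about 425 to 950 mm from the base axis. Payload 3.5 kg.
Tool frame: the origin (TCP) lies midway between the tips of the shut fingers; the grasp point (between the pads) lies 19 mm behind it; z points along the fingers, y is the line along which they close (so a half turn about z gives the same grasp; the last joint's range is limited). The gripper opens to 85 mm and grips with 20 to 120 N. Pads are 22 mm wide; open, the fingers measure 114 mm over their backs; the gripper's body (76 mm by 85 mm) begins 54 mm behind the grasp point. The pads swing forward as they close: fully open they stand 13 mm farther back than shut.
Start: joints at [64.687, 16.404, 90.338, -0, 73.258, -8.594], TCP at [194.145, 646.463, 231.325] pointing down, gripper open.
Joint ranges: [-158.93, 158.93], [-51.34, 127.21], [12.03, 142.37], [-87.48, 267.48], [13.55, 161.25], [-162.69, 162.69]. Speed limits (degrees/s): [159.86, 159.86, 180, 180, 180, 180].

## Interface

Orientations are given as [roll, pitch, yaw] about the fixed x, y, z axes, in that order (R = Rz(yaw) Ry(pitch) Rx(roll)).
In Python, from station import status, capture, get_calibration, order gives the robot as it stands.
- The arm moves only by the tool arm_command, never from a script. Its argument "deltas" is a list of rows, each an object with "angular": the turn, a rotation vector about the tool's x, y, z in degrees, a list of three; "translation": the shift along the tool's x, y, z in mm, a list of three; "hand": the closure, from -1 (fully open) to 1 (shut). In form: [{"angular": [rx, ry, rz], "translation": [dx, dy, dz], "hand": hand}, ...]. A call has 1 to 12 rows; each row is the pose to reach, as a shift and turn from the pose commanded when the call began, along the tool's axes at that moment; what a row does not reach only later rows make up. A row lasts 1/12 s, in which the tool goes at most 41.7 mm and 7.16 degrees, less where a joint would pass 70% of its speed; a pose out of reach is approached as far as the arm can. A call with a gripper value outside its range is refused whole. The fingers move at their own pace and stop on an object; the grip force is fixed at half the most. Time passes only in rows, so rows that repeat a pose let the fingers close. It gives the time, the measured TCP pose, the force, the opening and the grip force at its end, in the units of the state.
- status.sense(): the state, without advancing time (a new reading comes with each control period).
- capture(name): name is "scene" or "top" or "wrist"; returns (picture, depth): 400x640x3 uint8, red, green, blue; 400x640 float32, mm along the optical axis (not along the pixel's ray), 0 where there is no reading.
- get_calibration(name): a dict with "fovy" (degrees; the focal length in pixels is half the picture's height over the tangent of half this angle, whatever the lens; pixels are square), "cx", "cy" (the principal point, pixels), "eye" and "attitude" of the camera in the world. Camera axes: x right, y down, z forward; pixel columns grow to the right and rows downward; lengths in mm; the calibration is good to about 2 mm. A picture is of the moment at which its call begins: read the wrist's pose just before it. get_calibration takes no time and is no camera call; for the wrist camera it gives the pose at the moment of the call.
- order.finish_job(): hands the job in; it is judged then, once.
The state is a dict: "clock": time; "joints": joint angles; "joint_vel": joint speeds; "joint_torque": joint torques, N m; "ee_pos": TCP position; "tcp_rot": TCP orientation; "wrist_force": force on the tool from outside, world axes, zero at the start; "moment": the same for the moment, N m; "opening": opening from 0.0 (shut) to 1.0 (fully open); "gripper_force": force on a finger pad.
Only numpy, scipy, OpenCV 4.12 (cv2) and the standard library are available. Lean on these libraries where they do the work, as an engineer would, in place of code of your own. Each camera call takes 0.05 s, during which the arm holds its last target. There are 200 camera calls.

## Task

The tumbler dryer is still blowing: first put its air lever to off (pushed all the way back, away from the robot). With the air off, take the dry tall tumblers out of the dryer and stand them mouth-down on the wooden glass tray beside the one already there, and put every short tumbler lying on the table mouth-down into its own pocket of the dryer, sitting flat on the pocket floor. Then set the lever to low, straight up at the middle mark, leaving everything else on the table where it is.

Things in the scene. Friction and masses are not known exactly. Their poses are not given: they have to be found in the camera images.
- short1: Short blue tumbler, white rim and inside, 95 mm long, 0.14-0.26 kg, lying on the table at first (may be absent). Straight and square, 60 mm across, corners bevelled 7 mm (76 mm corner to corner), wall 4 mm. Origin at its centre, 47.5 mm from either end. x axis: from base to open mouth (points down when mouth-down). y, z: square to its four sides; lies on one side.
- short2: Another short blue tumbler (may be absent), the same as short1 in shape, size, mass and axes: origin at its centre, x axis from base to open mouth; lying on the table on one of its sides at the start.
- short3: Another short blue tumbler (may be absent), the same as short1 in shape, size, mass and axes: origin at its centre, x axis from base to open mouth; lying on the table on one of its sides at the start.
- short4: Another short blue tumbler (may be absent), the same as short1 in shape, size, mass and axes: origin at its centre, x axis from base to open mouth; lying on the table on one of its sides at the start.
- tall1: Tall blue tumbler with a white rim, 120 mm long, about 0.24 kg, dry, standing mouth-down in a dryer pocket at first (may be absent). Same bevelled square shape as short1: 60 mm across, 76 mm corner to corner. Origin at the centre of its mouth, in the plane of the rim; z axis from mouth to base (up when mouth-down), base 120 mm from the origin; x and y are square to its sides.
- tall2: Another dry tall blue tumbler (may be absent), the same as tall1 in shape, size and axes (origin at the centre of its mouth, z from mouth to base), standing mouth-down in a dryer pocket at the start.
- tall3: Another dry tall blue tumbler (may be absent), the same as tall1 in shape, size and axes (origin at the centre of its mouth, z from mouth to base), standing mouth-down in a dryer pocket at the start.
- tall4: Another dry tall blue tumbler (may be absent), the same as tall1 in shape, size and axes (origin at the centre of its mouth, z from mouth to base), standing mouth-down in a dryer pocket at the start.
- clean: Tall blue tumbler, the same as tall1 in shape, size and axes, standing mouth-down on the wooden glass tray, where it stays.
- dryer: Electric tumbler dryer, fixed: a low white box 124 mm deep (x), 0.5 m long (y), 65 mm high, with four round pockets in a row along its y axis, 100 mm apart, and a grey control head with the air lever at its -y end. Origin on the table under the middle of the pocket row; x points away from the robot (within 0.05 rad).
- pocket1 (a point): Centre of the floor of the dryer's pocket 1 (1 is next to the lever, 4 farthest from it). The pocket is a round recess 81 mm across and 30 mm deep, with a 3 mm chamfer; its floor is 35 mm above the table, the deck round it 65 mm.
- pocket2 (a point): Centre of the floor of the dryer's pocket 2 (1 is next to the lever, 4 farthest from it). The pocket is a round recess 81 mm across and 30 mm deep, with a 3 mm chamfer; its floor is 35 mm above the table, the deck round it 65 mm.
- pocket3 (a point): Centre of the floor of the dryer's pocket 3 (1 is next to the lever, 4 farthest from it). The pocket is a round recess 81 mm across and 30 mm deep, with a 3 mm chamfer; its floor is 35 mm above the table, the deck round it 65 mm.
- pocket4 (a point): Centre of the floor of the dryer's pocket 4 (1 is next to the lever, 4 farthest from it). The pocket is a round recess 81 mm across and 30 mm deep, with a 3 mm chamfer; its floor is 35 mm above the table, the deck round it 65 mm.
- air_lever (a joint): Angle of the dryer's air lever (rad): steel stem with a black ball knob, swinging in the dryer's upright x-z plane. 0 = off, leaning 0.6 rad away from the robot, on its stop; 0.6 = low, straight up, at the middle white mark of the quadrant beside it; 1.2 = high, leaning 0.6 rad towards it, on the other stop. Takes about 1.2 N at the knob and stays where it is left.
- air_knob (a point): Centre of the lever's ball knob, 26 mm in diameter, 105 mm from the pivot; free to be pinched from above.
- air_pivot (a point): Pivot of the lever, 65 mm above the table; the lever turns about the dryer's y axis through this point. The black quadrant beside the lever, on its +y side (19 to 29 mm away), rises 45 mm above it, its marks 55 mm.
- tray: Brown wooden glass tray, fixed: outside 300 mm (x) by 130 mm (y), rim 18 mm high, 6 mm wall; inner floor 6 mm above the table. Origin on the table under the tray's centre; x along its length (yaw within 0.08 rad of the world's). The tall tumbler 'clean' stands on it somewhere along its middle line, and there is room for two more.
- creamer: White ceramic creamer, 68 mm across, 82 mm high, its handle reaching 58 mm out at +y; not part of the job. Origin at the centre of its underside.
- egg_cup: Yellow silicone egg cup, 62 mm high, 50 mm across; not part of the job. Origin at the centre of its underside.
- sugar_shaker: Clear glass sugar shaker with a steel top, 135 mm high, 70 mm across; not part of the job. Origin at the centre of its underside.
- coasters: Stack of round black plastic coasters, 92 mm across, 22 mm high; not part of the job. Origin at the centre of its underside.
- pepper_mill: Dark wooden pepper mill, 150 mm high, 54 mm across; not part of the job. Origin at the centre of its underside.
There are look-alikes about, which are no part of the job. Leave any red look-alike of the short4 alone.

How it is judged (in metres and radians):
On the way, in this order (a step that is already met when the one before it is completed fails the run):
1. the air lever is at off (value of joint air_lever below 0.1 rad), for 0.2 s.
2. with the lever at off, every short tumbler sits mouth-down in a pocket and every tall one stands mouth-down on the tray (value of joint air_lever below 0.1 rad and (horizontal distance between short1 and pocket1 below 0.01 m or horizontal distance between short1 and pocket2 below 0.01 m or horizontal distance between short1 and pocket3 below 0.01 m or horizontal distance between short1 and pocket4 below 0.01 m) and z of short1 in the frame of dryer between 0.077 and 0.089 m and angle between each of short1, short2, short3, short4's own x axis and vertical above 3 rad and (horizontal distance between short2 and pocket1 below 0.01 m or horizontal distance between short2 and pocket2 below 0.01 m or horizontal distance between short2 and pocket3 below 0.01 m or horizontal distance between short2 and pocket4 below 0.01 m) and z of short2 in the frame of dryer between 0.077 and 0.089 m and (horizontal distance between short3 and pocket1 below 0.01 m or horizontal distance between short3 and pocket2 below 0.01 m or horizontal distance between short3 and pocket3 below 0.01 m or horizontal distance between short3 and pocket4 below 0.01 m) and z of short3 in the frame of dryer between 0.077 and 0.089 m and (horizontal distance between short4 and pocket1 below 0.01 m or horizontal distance between short4 and pocket2 below 0.01 m or horizontal distance between short4 and pocket3 below 0.01 m or horizontal distance between short4 and pocket4 below 0.01 m) and z of short4 in the frame of dryer between 0.077 and 0.089 m and x of tall1 in the frame of tray between -0.125 and 0.125 m and y of tall1 in the frame of tray between -0.04 and 0.04 m and z of tall1 in the frame of tray between 0 and 0.012 m and angle between each of tall1, tall2, tall3, tall4, clean's own z axis and vertical below 0.12 rad and x of tall2 in the frame of tray between -0.125 and 0.125 m and y of tall2 in the frame of tray between -0.04 and 0.04 m and z of tall2 in the frame of tray between 0 and 0.012 m and x of tall3 in the frame of tray between -0.125 and 0.125 m and y of tall3 in the frame of tray between -0.04 and 0.04 m and z of tall3 in the frame of tray between 0 and 0.012 m and x of tall4 in the frame of tray between -0.125 and 0.125 m and y of tall4 in the frame of tray between -0.04 and 0.04 m and z of tall4 in the frame of tray between 0 and 0.012 m and x of clean in the frame of tray between -0.125 and 0.125 m and y of clean in the frame of tray between -0.04 and 0.04 m and z of clean in the frame of tray between 0 and 0.012 m and linear speed of each of short1, short2, short3, short4, tall1, tall2, tall3, tall4 below 0.03 m/s), for 0.2 s.
3. the air lever is at low (value of joint air_lever between 0.48 and 0.72 rad), for 0.2 s.
At the end, for the whole second after the job is handed in: Lever at 0.6 rad within 0.12; every short tumbler mouth-down in a pocket (centred within 10 mm, on its floor, axis within 0.14 rad of vertical); every tall one and the clean one mouth-down on the tray floor, within 0.12 rad of vertical; all released and at rest (all of step 3 and (horizontal distance between short1 and pocket1 below 0.01 m or horizontal distance between short1 and pocket2 below 0.01 m or horizontal distance between short1 and pocket3 below 0.01 m or horizontal distance between short1 and pocket4 below 0.01 m) and z of short1 in the frame of dryer between 0.077 and 0.089 m and angle between each of short1, short2, short3, short4's own x axis and vertical above 3 rad and (horizontal distance between short2 and pocket1 below 0.01 m or horizontal distance between short2 and pocket2 below 0.01 m or horizontal distance between short2 and pocket3 below 0.01 m or horizontal distance between short2 and pocket4 below 0.01 m) and z of short2 in the frame of dryer between 0.077 and 0.089 m and (horizontal distance between short3 and pocket1 below 0.01 m or horizontal distance between short3 and pocket2 below 0.01 m or horizontal distance between short3 and pocket3 below 0.01 m or horizontal distance between short3 and pocket4 below 0.01 m) and z of short3 in the frame of dryer between 0.077 and 0.089 m and (horizontal distance between short4 and pocket1 below 0.01 m or horizontal distance between short4 and pocket2 below 0.01 m or horizontal distance between short4 and pocket3 below 0.01 m or horizontal distance between short4 and pocket4 below 0.01 m) and z of short4 in the frame of dryer between 0.077 and 0.089 m and x of tall1 in the frame of tray between -0.125 and 0.125 m and y of tall1 in the frame of tray between -0.04 and 0.04 m and z of tall1 in the frame of tray between 0 and 0.012 m and angle between each of tall1, tall2, tall3, tall4, clean's own z axis and vertical below 0.12 rad and x of tall2 in the frame of tray between -0.125 and 0.125 m and y of tall2 in the frame of tray between -0.04 and 0.04 m and z of tall2 in the frame of tray between 0 and 0.012 m and x of tall3 in the frame of tray between -0.125 and 0.125 m and y of tall3 in the frame of tray between -0.04 and 0.04 m and z of tall3 in the frame of tray between 0 and 0.012 m and x of tall4 in the frame of tray between -0.125 and 0.125 m and y of tall4 in the frame of tray between -0.04 and 0.04 m and z of tall4 in the frame of tray between 0 and 0.012 m and x of clean in the frame of tray between -0.125 and 0.125 m and y of clean in the frame of tray between -0.04 and 0.04 m and z of clean in the frame of tray between 0 and 0.012 m and linear speed of each of short1, short2, short3, short4, tall1, tall2, tall3, tall4 below 0.03 m/s and velocity of joint air_lever between -0.05 and 0.05 rad/s); the robot touches nothing.
It fails at once if a bystander (creamer, egg cup, sugar shaker, coasters or pepper mill) is moved by more than 50 mm (distance of any of creamer, egg_cup, sugar_shaker, coasters, pepper_mill from where it was at the start of the episode above 0.05 m).
Of short1, short2, short3, short4 only 3 to 4 are there at a start; the rules pass over those that are not, and their reading is None.
Of tall1, tall2, tall3, tall4 only 1 to 2 are there at a start; the rules pass over those that are not, and their reading is None.
At some moment in a run one of short1, short2, short3, short4 may be knocked a few centimetres aside while the robot is not near it.
Once in a run the grip may slacken for a moment while it holds something.
It also fails if it takes over 210 s, if anything falls off the work surface, if the arm or the gripper's body presses on something with over 40 N, if the wrist force passes 120 N, or if a joint passes its speed limit or range.

## Working session

There is one attempt and no reset: what is moved stays moved. The work goes in short steps, Python scripts to look and compute and a tool call to move; the robot and the scene stay as the last step left them, time stands still between calls to the robot, and variables do not carry over. Pictures are saved under pics/ and viewed, at most 14 in all, crops included, and the job is handed in when it is done.

Besides the shell and the picture viewer there is one more tool, called as name([rows], argument=value, ...), one row to a line, values as JSON. arm_command: Moves the arm, as the interface text tells. Its arguments: {"type":"object","properties":{"deltas":{"type":"array"}},"required":["deltas"]}

```bash
ls; mkdir -p pics
cat > h.py <<'E'
import numpy as np, cv2
from scipy.spatial.transform import Rotation as R
from station import status, capture, get_calibration, order
def shot(name, fn=None):
    c=get_calibration(name); im,d=capture(name)
    if fn: cv2.imwrite('pics/'+fn,im[:,:,::-1])
    return im,d,c
def cloud(d,c):
    h,w=d.shape; f=h/2/np.tan(np.radians(c['fovy'])/2)
    v,u=np.mgrid[:h,:w]
    p=np.stack([(u-c['cx'])/f*d,(v-c['cy'])/f*d,d],-1)
    A=np.array(c['attitude'],float)
    M=A if A.shape==(3,3) else R.from_euler('xyz',A,degrees=True).as_matrix()
    P=p@M.T+np.array(c['eye']); P[d<=0]=np.nan
    return P
E
python3 - <<'E'
from h import *
print(status.sense())
for n in('scene','top'):
    im,d,c=shot(n,n+'0.png'); print(c); P=cloud(d,c); np.savez(n+'0.npz',im=im,P=P)
    print(P[200,320],P[100,100],P[300,500])
E
```

```text
pics
{'clock': 0.0, 'joints': array([ 6.46880829e+01,  1.64546530e+01,  9.04248361e+01, -1.32986128e-03,
        7.32578297e+01, -8.59524598e+00]), 'joint_vel': array([-0.00073112,  0.01943506, -0.1178625 , -0.08995102,  0.0506933 ,
       -0.00258142]), 'joint_torque': array([ 5.07857603e-04, -4.05966103e+01, -2.92635280e+01, -9.47395438e-05,
        5.76620630e-03,  6.82795132e-06]), 'ee_pos': array([193.85357566, 645.86483374, 229.91390225]), 'tcp_rot': array([-1.79864033e+02, -1.92644617e-02,  1.63283691e+02]), 'wrist_force': array([ 0.00827874, -0.60930233,  0.26836167]), 'moment': array([-0.04933343, -0.02149552, -0.00430163]), 'gripper_force': 0.0, 'opening': 1.0013464344654366}
{'fovy': 54.58160823793854, 'cx': 313.39790471790326, 'cy': 205.78292556372742, 'eye': array([ 766.47133295, -487.85535715,  825.45841465]), 'attitude': array([-1.41598700e+02, -5.45406551e-03,  3.15287768e+01])}
[440.5073165   77.17373862  27.53199838] [-821.84885063  255.44694201 -251.54095002] [929.55382599  57.2147472    2.31839005]
{'fovy': 43.103858139481, 'cx': 321.110813786413, 'cy': 193.874660226567, 'eye': array([ 307.70533329,   -8.69716629, 1451.0990452 ]), 'attitude': array([-172.54897805,   -0.88014641,  -91.01455246])}
[478.78449558 -30.75836962   4.43520737] [737.46880516 548.56035336 146.58667078] [ 185.98837525 -537.04965118   -5.81434666]
```

View pics/top0.png

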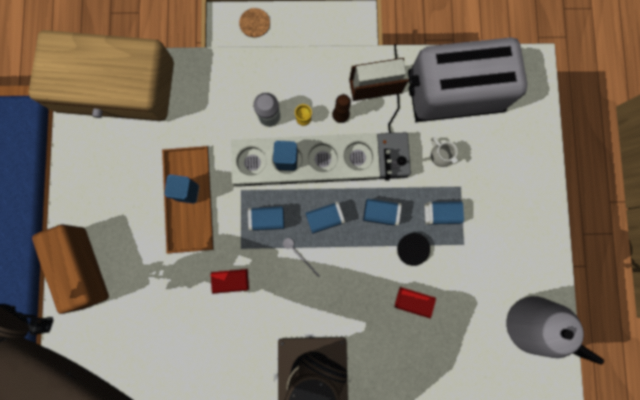

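View pics/scene0.png

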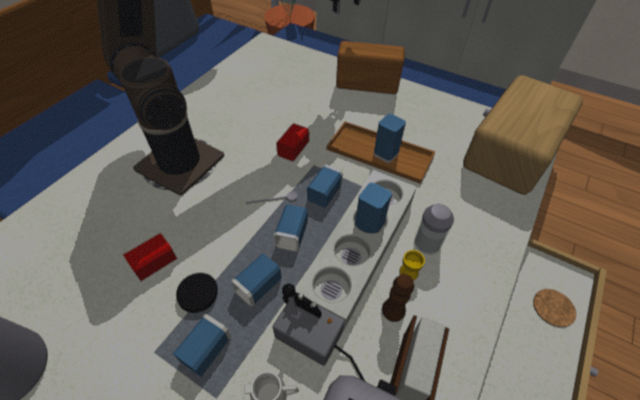

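Top view: four short tumblers lie on the mat at (267,218), (325,217), (382,211) and (445,212), with mouths (white) left, right, right and left. One tall tumbler is in the dryer at (285,155), the clean one is on the tray at (180,188), and the lever head is at (395,155). The two red ones are look-alikes.

```bash
cat >> h.py <<'E'
def blobs(mask,P,minn=40):
    n,l,s,c=cv2.connectedComponentsWithStats(mask.astype(np.uint8))
    return [(l==i,c[i]) for i in range(1,n) if s[i,4]>=minn]
def rect(p):
    (c,wh,a)=cv2.minAreaRect(p[:,:2].astype(np.float32)); return np.round(c,1),np.round(wh,1),round(a,2)
E
python3 - <<'E'
from h import *
for n in('top','scene'):
    z=np.load(n+'0.npz'); im=z['im'].astype(int); P=z['P']; Z=P[...,2]
    r,g,b=im[...,0],im[...,1],im[...,2]
    print(n)
    bl=(b>r+30)&(b>g+15)&(Z>15)&(P[...,0]>250)
    for m,c in blobs(bl,P):
        p=P[m]; zt=np.percentile(p[:,2],90); t=p[p[:,2]>zt-6]
        print(np.round(c),'top',round(zt,1),np.round(t.mean(0),1),rect(t),len(t))
    ok=(P[...,0]>480)&(P[...,0]<760)&(abs(P[...,1])<420)
    for lo,hi,nm in((60,70,'deck'),(80,200,'tallthings')):
        for m,c in blobs(ok&(Z>lo)&(Z<hi),P,25):
            print(nm,np.round(c),m.sum(),rect(P[m]),np.round(np.nanmedian(P[m],0),1))
    wood=(r>g+25)&(g>b+5)&(Z>3)&(Z<30)&(P[...,1]>150)&(P[...,0]>300)
    for m,c in blobs(wood,P,200): print('tray',np.round(c),m.sum(),rect(P[m]),np.round(np.nanpercentile(P[m][:,2],[5,50,95]),1))
    print('table z',np.nanmedian(Z[(abs(P[...,0]-300)<30)&(abs(P[...,1])<200)]))
E
```

```text
top
[285. 152.] top 157.0 [588.7  61.3 154.4] (array([589. ,  61.4]), array([58.4, 58.7]), 85.03) 377
[177. 187.] top 127.7 [506.5 347.8 125.1] (array([506.2, 347. ]), array([61.5, 57.3]), 83.11) 417
[380. 212.] top 62.0 [ 439.5 -197.6   59.4] (array([ 438.9, -198. ]), array([84.7, 54.9]), 80.41) 478
[448. 212.] top 62.5 [ 434.  -382.4   60. ] (array([ 433.5, -382.6]), array([53.8, 83.9]), 2.9) 415
[323. 218.] top 62.5 [424.3 -37.7  59.7] (array([423.9, -37.8]), array([56.6, 83.9]), 17.36) 453
[267. 218.] top 62.2 [427.  116.9  59.6] (array([425.7, 116.6]), array([54.8, 85.5]), 3.98) 461
deck [420. 111.] 25 (array([ 723.9, -316. ]), array([48.8, 12.1]), 34.22) [ 718.  -314.4   64.3]
deck [308. 113.] 28 (array([720.3,   1.5]), array([22.9, 46.6]), 77.84) [716.5  -1.8  62.2]
deck [325. 157.] 4191 (array([590.7, -33.6]), array([134.5, 498.6]), 1.03) [596.1 -60.5  63.8]
tallthings [443.  98.] 1450 (array([ 731.8, -361.9]), array([116.2,  56.1]), 89.9) [ 725.2 -355.6  176.2]
tallthings [155. 102.] 220 (array([738.4, 412.9]), array([16.8, 44.7]), 81.74) [737.8 410.3 126. ]
tallthings [266.
[... 2387 characters left out ...]
.] 804 (array([728.4, 110.3]), array([62.6, 58.9]), 0.93) [731.   97.5 123.3]
tallthings [402. 289.] 578 (array([732.2, -96.3]), array([37.3, 41.1]), 71.22) [ 733.6 -104.4  133.9]
tallthings [299. 299.] 543 (array([ 573.2, -225.3]), array([82.9, 39.6]), 17.63) [ 568.8 -218.3  109.7]
tallthings [261. 384.] 249 (array([ 594.9, -382. ]), array([66.5, 47.6]), 32.07) [ 584.8 -384.6   82.5]
tallthings [347. 388.] 892 (array([ 730.6, -329.1]), array([74.9, 41.9]), 31.93) [ 731.4 -332.8  185.1]
tray [355. 143.] 987 (array([413.1, 342.8]), array([146.6, 126. ]), 2.33) [ 5.   7.8 19.3]
tray [412. 162.] 887 (array([587.3, 357.1]), array([100.3, 129.8]), 3.85) [ 4.7  7.6 19.5]
table z 1.6780511600574073
```

```bash
cat >> h.py <<'E'
def pose():
    s=status.sense(); return np.array(s['ee_pos']),R.from_euler('xyz',s['tcp_rot'],degrees=True)
def plan(*wps):
    """wps: (pos, Rotation|None); prints deltas from the present pose"""
    p0,r0=pose(); pp,pr=p0,r0
    for pos,rot in wps:
        rot=pr if rot is None else rot; pos=np.array(pos,float)
        n=max(np.linalg.norm(pos-pp)/41.7,np.degrees((pr.inv()*rot).magnitude())/7.16)
        print('ang',np.round((r0.inv()*rot).as_rotvec(degrees=True),1).tolist(),'tr',np.round(r0.inv().apply(pos-p0),1).tolist(),'rows',round(n,1)); pp,pr=pos,rot
def down(yawy):
    """tool down, closing (tool y) along horizontal heading yawy deg"""
    return R.from_euler('xyz',[180,0,yawy+90],degrees=True)
E
python3 - <<'E'
from h import *
p,r=pose(); c=get_calibration('wrist'); print(c)
A=R.from_euler('xyz',c['attitude'],degrees=True)
print('cam in tool',r.inv().apply(c['eye']-p),(r.inv()*A).as_rotvec(degrees=True), r.as_matrix())
# target: tool down, tool y heading 90 (same half as present ~73)
t=down(90); print((r.inv()*t).as_rotvec(degrees=True))
plan(((400,350,330),t),((500,-60,400),t))
E
```

```text
{'fovy': 59.359039618287845, 'cx': 315.8330415832201, 'cy': 193.2345995262289, 'eye': array([112.98056786, 670.69622911, 371.67389214]), 'attitude': array([1.60859546e+02, 1.24657871e-01, 7.32305542e+01])}
cam in tool [  84.67114065    0.14647291 -141.5754243 ] [-15.02727702 -15.04494562  89.13475895] [[-9.57730045e-01  2.87667038e-01 -9.14211680e-04]
 [ 2.87668317e-01  9.57728119e-01 -1.94682972e-03]
 [ 3.15527494e-04 -2.12752705e-03 -9.99997687e-01]]
[ -0.11839474  -0.03573439 -16.71838813]
ang [-0.1, -0.0, -16.7] tr [-282.5, -224.3, -99.5] rows 9.0
ang [-0.1, -0.0, -16.7] tr [-496.2, -588.4, -168.8] rows 10.3
```

arm_command([
  {"angular": [0,0,-16.7],"translation": [-282.5,-224,-99.5],"hand": -1},
  {"angular": [0,0,-16.7],"translation": [-282.5,-224,-99.5],"hand": -1},
  {"angular": [0,0,-16.7],"translation": [-282.5,-224,-99.5],"hand": -1},
  {"angular": [0,0,-16.7],"translation": [-282.5,-224,-99.5],"hand": -1},
  {"angular": [0,0,-16.7],"translation": [-282.5,-224,-99.5],"hand": -1},
  {"angular": [0,0,-16.7],"translation": [-282.5,-224,-99.5],"hand": -1},
  {"angular": [0,0,-16.7],"translation": [-282.5,-224,-99.5],"hand": -1},
  {"angular": [0,0,-16.7],"translation": [-282.5,-224,-99.5],"hand": -1},
  {"angular": [0,0,-16.7],"translation": [-282.5,-224,-99.5],"hand": -1},
  {"angular": [0,0,-16.7],"translation": [-282.5,-224,-99.5],"hand": -1},
])

```text
clock: 0.93
ee_pos: [404.3, 346.4, 333.2]
tcp_rot: [-180.0, 0.3, 179.6]
wrist_force: [-0.8, -0.0, 0.3]
opening: 1.0
gripper_force: 0.0
```

Run:
```python
from h import *
print(pose()[0],status.sense()['joints'])
plan(((500,-60,400),down(90)))
```

```text
[404.25924396 346.36471762 333.23091525] [ 29.7459793   -5.50568465 103.3688473   -0.17410438  81.89629578
 -59.8153978 ]
ang [-0.0, 0.3, -0.4] tr [-99.0, -405.7, -66.1] rows 10.1
```

arm_command([
  {"angular": [0,0,0],"translation": [-99,-405,-66],"hand": -1},
  {"angular": [0,0,0],"translation": [-99,-405,-66],"hand": -1},
  {"angular": [0,0,0],"translation": [-99,-405,-66],"hand": -1},
  {"angular": [0,0,0],"translation": [-99,-405,-66],"hand": -1},
  {"angular": [0,0,0],"translation": [-99,-405,-66],"hand": -1},
  {"angular": [0,0,0],"translation": [-99,-405,-66],"hand": -1},
  {"angular": [0,0,0],"translation": [-99,-405,-66],"hand": -1},
  {"angular": [0,0,0],"translation": [-99,-405,-66],"hand": -1},
  {"angular": [0,0,0],"translation": [-99,-405,-66],"hand": -1},
  {"angular": [0,0,0],"translation": [-99,-405,-66],"hand": -1},
  {"angular": [0,0,0],"translation": [-99,-405,-66],"hand": -1},
  {"angular": [0,0,0],"translation": [-99,-405,-66],"hand": -1},
])

```text
clock: 1.93
ee_pos: [499.4, -56.2, 396.3]
tcp_rot: [180.0, -0.1, 179.7]
wrist_force: [-0.1, -0.1, -0.5]
opening: 1.001
gripper_force: 0.0
```

Run:
```python
from h import *
print(pose()[0],status.sense()['joints'])
im,d,c=shot('wrist','w1.png'); P=cloud(d,c); np.savez('w1.npz',im=im,P=P)
```

```text
[499.42003481 -56.22159757 396.25184655] [-1.80089838e+01 -1.03288543e+01  1.01326960e+02  8.40331086e-03
  8.90688055e+01 -1.07750287e+02]
```

View pics/w1.png

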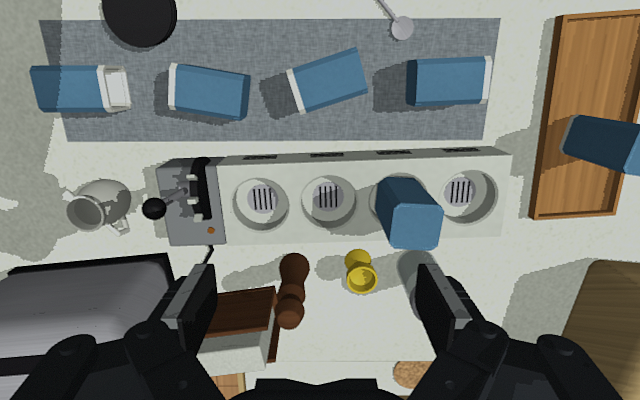

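Wrist view (up is −x, right is +y): pockets 1, 2 and 4 are empty at (262,203), (328,203) and (470,195), and the tall tumbler is in pocket 3 at (407,215). The knob is at (153,209), and the creamer is close by at (100,205).

```bash
cat >> h.py <<'E'
def plane(c,u,v,z):
    f=200/np.tan(np.radians(c['fovy'])/2); M=R.from_euler('xyz',c['attitude'],degrees=True)
    q=M.apply(np.stack([(u-c['cx'])/f,(v-c['cy'])/f,np.ones_like(u)],-1)); e=np.array(c['eye'])
    return (e+q*((z-e[2])/q[:,2])[:,None])[:,:2]
E
python3 - <<'E'
from h import *
z=np.load('w1.npz'); im=z['im'].astype(int); P=z['P']; Z=P[...,2]; c=get_calibration('wrist')
r,g,b=im[...,0],im[...,1],im[...,2]
print('table',np.nanmedian(Z[(P[...,0]>490)&(P[...,0]<515)&(abs(P[...,1])<150)]))
deck=(abs(Z-65)<4)&(P[...,0]>510)&(P[...,0]<665)&(P[...,1]<230)&(P[...,1]>-300)&(b<r+20)
print('deck z',np.median(Z[deck]),deck.sum(),rect(P[deck]))
for u0,v0 in((262,203),(328,203),(470,195)):
    m=np.zeros_like(deck); m[v0-45:v0+45,u0-33:u0+33]=1
    h=m&((Z<61.5)|np.isnan(Z))
    bs=max(blobs(h,P),key=lambda x:x[0].sum())[0]
    cn=cv2.findContours(bs.astype(np.uint8),cv2.RETR_EXTERNAL,cv2.CHAIN_APPROX_NONE)[0][0][:,0].astype(float)
    q=plane(c,cn[:,0],cn[:,1],64.); 
    A=np.c_[2*q,np.ones(len(q))]; s=np.linalg.lstsq(A,(q**2).sum(1),rcond=None)[0]
    e=cv2.fitEllipse(q.astype(np.float32))
    print('pocket',np.round(s[:2],1),round(np.sqrt(s[2]+s[:2]@s[:2]),1),np.round(e[0],1),np.round(e[1],1))
# fence: front edge of deck
kn=(P[...,1]<-215)&(P[...,1]>-275)&(P[...,0]>500)&(P[...,0]<640)&(Z>125)
for m,cc in blobs(kn,P,10): print('knob',np.round(cc),m.sum(),np.round(P[m].min(0),1),np.round(P[m].max(0),1),np.round(np.median(P[m],0),1))
hd=(P[...,1]<-180)&(P[...,1]>-290)&(P[...,0]>500)&(P[...,0]<670)
for lo,hi in((62,72),(95,124)):
    q=P[hd&(Z>lo)&(Z<hi)]; print(lo,len(q),rect(q),np.round(q.min(0),1),np.round(q.max(0),1))
bl=((b>r+30)&(b>g+15))|(r>200)
for m,cc in blobs((b>r+30)&(b>g+15)&(Z>15),P,200):
    p=P[m]; zt=np.percentile(p[:,2],90)
    R0=cv2.dilate(m.astype(np.uint8),np.ones((25,25)))>0
    t=P[R0&(abs(Z-zt)<5)]; tb=P[m&(abs(Z-zt)<5)]
    print(np.round(cc),'z',round(zt,1),'full',rect(t),'blue',rect(tb))
E
```

```text
table 441.98794349702433
deck z 63.99692683977955 15862 (array([590.7, -32. ]), array([137. , 498.8]), 0.92)
pocket [ 596.7 -136.1] 40.0 [ 596.7 -136.1] [79.6 80.5]
pocket [593.3 -36.7] 39.9 [593.3 -36.7] [79.6 80. ]
pocket [586.2 162.3] 39.7 [586.2 162.3] [79.2 80. ]
knob [155. 207.] 526 [ 547.  -250.9  125. ] [ 571.4 -226.9  183.3] [ 558.  -235.8  176. ]
62 4085 (array([ 593.8, -230.1]), array([136.9, 102. ]), 1.08) [ 525.1 -282.    62. ] [ 663.  -180.    71.9]
95 616 (array([ 569.4, -225.5]), array([65.8, 31.4]), 0.78) [ 536.4 -241.2   95.1] [ 602.1 -209.4  123.9]
[330.  79.] z 60.2 full (array([426.8, -41.1]), array([55.9, 95.1]), 17.02) blue (array([425.6, -37. ]), array([55.9, 86.2]), 17.02)
[449.  81.] z 60.1 full (array([428.3, 122.5]), array([56.6, 95.7]), 2.12) blue (array([428.4, 118.6]), array([56.6, 87.8]), 2.12)
[67. 88.] z 60.1 full (array([ 434.9, -378.6]), array([96.9, 57. ]), 89.37) blue (array([ 434.7, -381.7]), array([86.2, 56.9]), 89.68)
[211.  92.] z 60.1 full (array([ 440.2, -202. ]), array([96.6, 56.4]), 79.47) blue (array([ 441. , -197.5]), array([87.5, 56.4]), 79.47)
[633. 159.] z 126.1 full (array([511.1, 322.4]), array([59.2, 21.4]), 15.15) blue (array([512.1, 323. ]), array([56.5, 20.1]), 16.03)
[416. 226.] z 155.0 full (array([591.6,  62.9]), array([60.5, 61.3]), 86.13) blue (array([591.4,  63. ]), array([60.3, 60.6]), 86.04)
```

arm_command([
  {"angular": [0,0,0],"translation": [-20,-183,50],"hand": 1},
  {"angular": [0,0,0],"translation": [-20,-183,50],"hand": 1},
  {"angular": [0,0,0],"translation": [-20,-183,50],"hand": 1},
  {"angular": [0,0,0],"translation": [-20,-183,50],"hand": 1},
  {"angular": [0,0,0],"translation": [-20,-183,50],"hand": 1},
  {"angular": [0,0,0],"translation": [-20,-183,251],"hand": 1},
  {"angular": [0,0,0],"translation": [-20,-183,251],"hand": 1},
  {"angular": [0,0,0],"translation": [-20,-183,251],"hand": 1},
  {"angular": [0,0,0],"translation": [-20,-183,251],"hand": 1},
  {"angular": [0,0,0],"translation": [-20,-183,251],"hand": 1},
  {"angular": [0,0,0],"translation": [-20,-183,251],"hand": 1},
  {"angular": [0,0,0],"translation": [-20,-183,251],"hand": 1},
])

```text
clock: 2.98
ee_pos: [518.2, -234.5, 143.8]
tcp_rot: [179.8, -0.3, -179.9]
wrist_force: [-0.0, 0.0, 0.6]
opening: -0.006
gripper_force: 0.0
```

arm_command([
  {"angular": [0,0,0],"translation": [-15,0,0],"hand": 1},
  {"angular": [0,0,0],"translation": [-25,0,0],"hand": 1},
  {"angular": [0,0,0],"translation": [-35,0,0],"hand": 1},
  {"angular": [0,0,0],"translation": [-45,0,0],"hand": 1},
  {"angular": [0,0,0],"translation": [-53,0,0],"hand": 1},
  {"angular": [0,0,0],"translation": [-60,0,0],"hand": 1},
  {"angular": [0,0,0],"translation": [-66,0,0],"hand": 1},
  {"angular": [0,0,0],"translation": [-70,0,0],"hand": 1},
  {"angular": [0,0,0],"translation": [-74,0,0],"hand": 1},
  {"angular": [0,0,0],"translation": [-76,0,0],"hand": 1},
  {"angular": [0,0,0],"translation": [-76,0,0],"hand": 1},
])

```text
clock: 3.9
ee_pos: [595.2, -237.4, 145.5]
tcp_rot: [180.0, -0.0, 180.0]
wrist_force: [-1.0, 0.4, 0.0]
opening: -0.0
gripper_force: 0.3
```

arm_command([
  {"angular": [0,0,0],"translation": [-4,0,0],"hand": 1},
  {"angular": [0,0,0],"translation": [-7,0,0],"hand": 1},
  {"angular": [0,0,0],"translation": [-9,0,0],"hand": 1},
  {"angular": [0,0,0],"translation": [-9,0,0],"hand": 1},
])

```text
clock: 4.23
ee_pos: [604.4, -237.5, 145.8]
tcp_rot: [-180.0, 0.0, 180.0]
wrist_force: [-1.1, -0.2, -0.6]
opening: 0.004
gripper_force: 0.5
```

Run:
```python
from h import *
print(status.sense()['wrist_force'],pose()[0])
im,d,c=shot('top'); P=cloud(d,c); im2=cv2.resize(im[110:210,340:480,::-1],None,fx=4,fy=4); cv2.imwrite('pics/t2.png',im2)
im,d,c=shot('scene'); cv2.imwrite('pics/s2.png',cv2.resize(im[230:370,230:390,::-1],None,fx=4,fy=4))
```

```text
[-1.0574657  -0.24892489 -0.56549247] [ 604.37687573 -237.49748408  145.82082926]
```

View pics/s2.png

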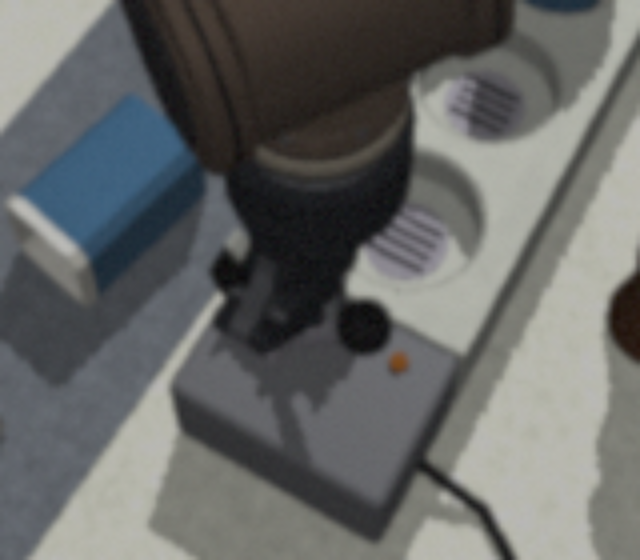

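The knob is ahead of the fingers at crop (363,325) and is not yet on its stop, as the force is only about 1 N. I'll keep pushing.

arm_command([
  {"angular": [0,0,0],"translation": [-3,0,0],"hand": 1},
  {"angular": [0,0,0],"translation": [-6,0,0],"hand": 1},
  {"angular": [0,0,0],"translation": [-8,0,0],"hand": 1},
  {"angular": [0,0,0],"translation": [-8,0,0],"hand": 1},
])

```text
clock: 4.67
ee_pos: [607.2, -237.4, 145.6]
tcp_rot: [179.9, -0.9, -179.9]
wrist_force: [-17.0, -0.4, 6.3]
opening: 0.0
gripper_force: 8.5
```

arm_command([
  {"angular": [0,0,0],"translation": [-2,0,0],"hand": 1},
  {"angular": [0,0,0],"translation": [-4,0,0],"hand": 1},
  {"angular": [0,0,0],"translation": [-4,0,0],"hand": 1},
])

```text
clock: 4.92
ee_pos: [607.6, -237.4, 145.5]
tcp_rot: [179.8, -1.5, -179.9]
wrist_force: [-27.3, 0.0, 11.4]
opening: 0.004
gripper_force: 13.9
```

arm_command([
  {"angular": [0,0,0],"translation": [35,0,0],"hand": 1},
  {"angular": [0,0,0],"translation": [70,0,0],"hand": 1},
  {"angular": [0,0,0],"translation": [80,0,-80],"hand": 0},
  {"angular": [0,0,0],"translation": [80,0,-120],"hand": -1},
  {"angular": [0,0,0],"translation": [116,237,-255],"hand": -1},
  {"angular": [0,0,0],"translation": [116,237,-255],"hand": -1},
  {"angular": [0,0,0],"translation": [116,237,-255],"hand": -1},
  {"angular": [0,0,0],"translation": [116,237,-255],"hand": -1},
  {"angular": [0,0,0],"translation": [116,237,-255],"hand": -1},
  {"angular": [0,0,0],"translation": [116,237,-255],"hand": -1},
  {"angular": [0,0,0],"translation": [116,237,-255],"hand": -1},
  {"angular": [0,0,0],"translation": [116,237,-255],"hand": -1},
])

```text
clock: 5.92
ee_pos: [501.1, 3.8, 408.6]
tcp_rot: [180.0, 0.8, -179.7]
wrist_force: [0.6, 0.4, 0.0]
opening: 1.003
gripper_force: 0.0
```

Run:
```python
from h import *
s=status.sense(); print(s['ee_pos'],s['tcp_rot'],s['joints'])
im,d,c=shot('wrist','w2.png'); P=cloud(d,c); Z=P[...,2]; np.savez('w2.npz',im=im,P=P)
im=im.astype(int); r,g,b=im[...,0],im[...,1],im[...,2]
kn=(P[...,1]<-215)&(P[...,1]>-275)&(P[...,0]>500)&(P[...,0]<680)&(Z>125)
for m,cc in blobs(kn,P,10): print('knob',np.round(cc),m.sum(),np.round(P[m].min(0),1),np.round(P[m].max(0),1))
for u0 in range(1):
  for x,y in((596.7,-136.1),(593.3,-36.7),(586.2,162.3)):
    k=(abs(P[...,0]-x)<60)&(abs(P[...,1]-y)<48)
    h=k&(Z<61.5)&(Z>20)
    h=cv2.morphologyEx(h.astype(np.uint8),cv2.MORPH_CLOSE,np.ones((5,5)))
    pl=np.argwhere(h>0); q=plane(c,pl[:,1].astype(float),pl[:,0].astype(float),64.)
    q=q[np.hypot(*(q-[x,y]).T)<47]; print('pocket',np.round(cv2.minEnclosingCircle(q.astype(np.float32)),1) if 0 else (cv2.minEnclosingCircle(q.astype(np.float32)),q.mean(0)))
for m,cc in blobs((b>r+30)&(b>g+15)&(Z>15),P,200):
    p=P[m]; zt=np.percentile(p[:,2],90)
    R0=cv2.dilate(m.astype(np.uint8),np.ones((25,25)))>0
    t=P[R0&(abs(Z-zt)<5)]; print(np.round(cc),'z',round(zt,1),'full',rect(t))
wood=(r>g+25)&(g>b+5)&(Z>13)&(Z<24)&(P[...,1]>220)&(P[...,0]<670)
print('trayrim',rect(P[wood]),np.median(Z[wood]))
```

```text
[501.11871252   3.83609549 408.63927414] [ 179.99346089    0.7811399  -179.71417107] [ -11.25961084  -11.09044385  100.74127744    0.1627477    89.58514031
 -101.54557766]
knob [127. 241.] 493 [ 606.5 -249.2  125.3] [ 642.  -224.6  165. ]
pocket (((595.5676879882812, -137.91848754882812), 43.79892349243164), array([ 596.22142679, -138.2759574 ]))
pocket (((594.805419921875, -35.341094970703125), 44.64848709106445), array([593.32938275, -38.40195144]))
pocket (((587.173583984375, 161.00537109375), 41.79117202758789), array([586.63613502, 160.65668897]))
[286.  74.] z 60.1 full (array([427.3, -41.2]), array([56.4, 95.1]), 17.28)
[402.  76.] z 60.2 full (array([427.7, 122.5]), array([56.7, 95.5]), 1.93)
[29. 81.] z 60.1 full (array([ 434.4, -378.1]), array([56.2, 97.5]), 0.23)
[170.  85.] z 60.0 full (array([ 439.6, -201.9]), array([96.4, 58.2]), 79.99)
[597. 148.] z 126.1 full (array([509.1, 349.2]), array([62.4, 60.2]), 81.26)
[364. 217.] z 155.0 full (array([591.8,  63. ]), array([60.2, 61.4]), 86.07)
trayrim (array([489.3, 349.1]), array([298.8, 132.1]), 3.59) 17.10277098711049
```

The lever is at off (knob x 629, so the pivot is at x≈570). Next is the tall tumbler.

Run:
```python
from h import *
plan(((591.6,63,235),down(86.07)),((591.6,63,106),None))
```

```text
ang [-0.0, 0.6, 4.2] tr [-88.8, 60.6, 172.4] rows 4.9
ang [-0.0, 0.6, 4.2] tr [-87.3, 60.7, 301.4] rows 3.1
```

arm_command([
  {"angular": [0,0.6,4.2],"translation": [-88.8,60.6,172],"hand": -1},
  {"angular": [0,0.6,4.2],"translation": [-88.8,60.6,172],"hand": -1},
  {"angular": [0,0.6,4.2],"translation": [-88.8,60.6,172],"hand": -1},
  {"angular": [0,0.6,4.2],"translation": [-88.8,60.6,172],"hand": -1},
  {"angular": [0,0.6,4.2],"translation": [-88.8,60.6,172],"hand": -1},
  {"angular": [0,0.6,4.2],"translation": [-88.8,60.6,172],"hand": -1},
  {"angular": [0,0.6,4.2],"translation": [-88.8,60.6,172],"hand": -1},
  {"angular": [0,0.6,4.2],"translation": [-87.3,60.7,215],"hand": -1},
  {"angular": [0,0.6,4.2],"translation": [-87.3,60.7,240],"hand": -1},
  {"angular": [0,0.6,4.2],"translation": [-87.3,60.7,265],"hand": -1},
  {"angular": [0,0.6,4.2],"translation": [-87.3,60.7,290],"hand": -1},
  {"angular": [0,0.6,4.2],"translation": [-87.3,60.7,301],"hand": -1},
])

```text
clock: 6.97
ee_pos: [586.8, 59.0, 99.2]
tcp_rot: [-180.0, -0.6, 175.7]
wrist_force: [0.1, 0.0, -0.5]
opening: 1.001
gripper_force: 0.0
```

arm_command([
  {"angular": [0,0,0],"translation": [0,0,0],"hand": -1},
  {"angular": [0,0,0],"translation": [0,0,0],"hand": 1},
  {"angular": [0,0,0],"translation": [0,0,0],"hand": 1},
  {"angular": [0,0,0],"translation": [0,0,0],"hand": 1},
  {"angular": [0,0,0],"translation": [0,0,0],"hand": 1},
  {"angular": [0,0,0],"translation": [0,0,0],"hand": 1},
  {"angular": [0,0,0],"translation": [0,0,0],"hand": 1},
])

```text
clock: 7.55
ee_pos: [589.7, 60.5, 103.3]
tcp_rot: [-180.0, -0.3, 175.8]
wrist_force: [-0.2, 2.6, 7.2]
opening: 0.699
gripper_force: 61.6
```

Run:
```python
from h import *
print(status.sense()['gripper_force'])
p,r=pose(); plan((p+[0,0,105],down(86.07)),((414.4,344.4,p[2]+105),down(93.59)),((414.4,344.4,p[2]-27),None))
```

```text
61.56589686870575
ang [-0.0, -0.3, -0.3] tr [0.5, -0.0, -105.0] rows 2.5
ang [0.0, -0.3, -7.8] tr [196.2, 270.3, -104.1] rows 8.0
ang [0.0, -0.3, -7.8] tr [195.5, 270.3, 27.9] rows 3.2
```

arm_command([
  {"angular": [0,0,0],"translation": [0,0,-15],"hand": 1},
  {"angular": [0,0,0],"translation": [0,0,-40],"hand": 1},
  {"angular": [0,0,0],"translation": [0,0,-70],"hand": 1},
  {"angular": [0,0,0],"translation": [0,0,-105],"hand": 1},
  {"angular": [0,0,0],"translation": [0,0,-105],"hand": 1},
])

```text
clock: 7.97
ee_pos: [592.7, 59.9, 213.7]
tcp_rot: [-179.9, 0.2, 175.8]
wrist_force: [0.9, 0.2, -0.2]
opening: 0.702
gripper_force: 62.4
```

arm_command([
  {"angular": [0,0,-1],"translation": [20,27,0],"hand": 1},
  {"angular": [0,0,-2],"translation": [40,54,0],"hand": 1},
  {"angular": [0,0,-3],"translation": [60,81,0],"hand": 1},
  {"angular": [0,0,-4],"translation": [80,108,0],"hand": 1},
  {"angular": [0,0,-5],"translation": [100,135,0],"hand": 1},
  {"angular": [0,0,-6],"translation": [120,165,0],"hand": 1},
  {"angular": [0,0,-7],"translation": [140,193,0],"hand": 1},
  {"angular": [0,0,-7.8],"translation": [160,220,0],"hand": 1},
  {"angular": [0,0,-7.8],"translation": [180,248,0],"hand": 1},
  {"angular": [0,0,-7.8],"translation": [195.5,270,0],"hand": 1},
  {"angular": [0,0,-7.8],"translation": [195.5,270,0],"hand": 1},
  {"angular": [0,0,-7.8],"translation": [195.5,270,0],"hand": 1},
])

```text
clock: 8.97
ee_pos: [412.4, 344.6, 206.2]
tcp_rot: [-180.0, -0.6, -176.2]
wrist_force: [0.9, -0.2, -2.4]
opening: 0.694
gripper_force: 62.2
```

Run:
```python
from h import *
print(status.sense())
plan(((414.4,344.4,110),down(93.59)),((414.4,344.4,77),down(93.59)))
im,d,c=shot('scene'); cv2.imwrite('pics/s3.png',cv2.resize(im[60:220,280:440,::-1],None,fx=3,fy=3))
```

```text
{'clock': 8.9667, 'joints': array([ 28.93929063,   0.56691934, 110.79996654,   0.2751871 ,
        69.1826511 , -64.9309027 ]), 'joint_vel': array([-2.49808123,  0.04974973, -0.08068804, -0.4343058 ,  0.19188011,
       -0.30597497]), 'joint_torque': array([ 1.01304531e+00, -3.01635361e+01, -2.96429783e+01,  1.09604644e-01,
        3.37926520e-02,  2.74420681e-02]), 'ee_pos': array([412.38795836, 344.59515781, 206.22433396]), 'tcp_rot': array([-179.99919614,   -0.60655607, -176.22884339]), 'wrist_force': array([ 0.90606982, -0.18536953, -2.42337584]), 'moment': array([-0.02432363, -0.03169329, -0.04820295]), 'gripper_force': 62.22864031791687, 'opening': 0.6941835747328197}
ang [-0.0, -0.6, 0.2] tr [-3.0, -0.3, 96.2] rows 2.3
ang [-0.0, -0.6, 0.2] tr [-3.4, -0.3, 129.2] rows 0.8
```

View pics/s3.png

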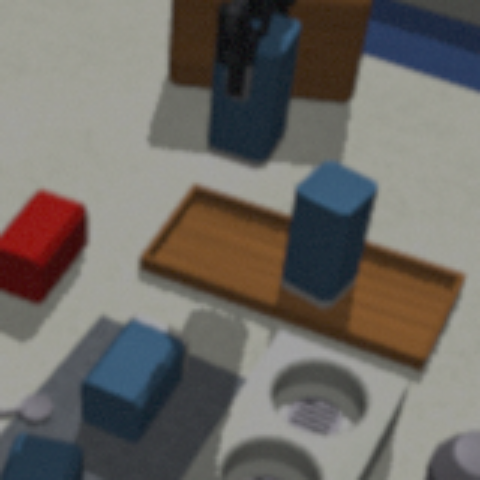

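The tall tumbler is held upright above the tray, at crop (255,90). I'll lower it now.

arm_command([
  {"angular": [0,-0.6,0],"translation": [-3,0,25],"hand": 1},
  {"angular": [0,-0.6,0],"translation": [-3,0,55],"hand": 1},
  {"angular": [0,-0.6,0],"translation": [-3,0,85],"hand": 1},
  {"angular": [0,-0.6,0],"translation": [-3,0,110],"hand": 1},
  {"angular": [0,-0.6,0],"translation": [-3,0,122],"hand": 1},
  {"angular": [0,-0.6,0],"translation": [-3,0,128],"hand": 1},
  {"angular": [0,-0.6,0],"translation": [-3,0,130],"hand": 1},
  {"angular": [0,-0.6,0],"translation": [-3,0,130],"hand": 1},
  {"angular": [0,-0.6,0],"translation": [-3,0,130],"hand": 1},
])

```text
clock: 9.77
ee_pos: [416.6, 344.7, 78.6]
tcp_rot: [179.9, 0.2, -176.4]
wrist_force: [1.1, 0.6, -3.1]
opening: 0.697
gripper_force: 62.3
```

arm_command([
  {"angular": [0,0,0],"translation": [0,0,2],"hand": 1},
  {"angular": [0,0,0],"translation": [0,0,4],"hand": 1},
  {"angular": [0,0,0],"translation": [0,0,4],"hand": 1},
])

```text
clock: 10.02
ee_pos: [416.4, 344.9, 74.4]
tcp_rot: [179.9, 0.2, -176.4]
wrist_force: [-0.2, -0.4, 2.3]
opening: 0.696
gripper_force: 61.9
```

arm_command([
  {"angular": [0,0,0],"translation": [0,0,0],"hand": 0.2},
  {"angular": [0,0,0],"translation": [0,0,0],"hand": -0.6},
  {"angular": [0,0,0],"translation": [0,0,0],"hand": -1},
  {"angular": [0,0,0],"translation": [0,0,0],"hand": -1},
  {"angular": [0,0,0],"translation": [0,0,-30],"hand": -1},
  {"angular": [0,0,0],"translation": [0,0,-70],"hand": -1},
  {"angular": [0,0,0],"translation": [0,0,-110],"hand": -1},
  {"angular": [0,0,0],"translation": [0,0,-150],"hand": -1},
  {"angular": [0,0,0],"translation": [0,0,-190],"hand": -1},
  {"angular": [0,0,0],"translation": [0,0,-190],"hand": -1},
  {"angular": [0,0,0],"translation": [0,0,-190],"hand": -1},
])

```text
clock: 10.93
ee_pos: [416.5, 344.8, 266.5]
tcp_rot: [179.8, 0.4, -176.4]
wrist_force: [-0.4, -0.5, -0.7]
opening: 1.0
gripper_force: 0.0
```

```bash
cat >> h.py <<'E'
TH=np.radians(45); S=18.; Z3=np.array([0,0,1.])
def frame(y,z): return R.from_matrix(np.stack([np.cross(y,z),y,z],1))
def hv(deg): return np.array([np.cos(np.radians(deg)),np.sin(np.radians(deg)),0])
def graspR(ha,sg):
    a=hv(ha); return frame(sg*np.cross(Z3,a),np.sin(TH)*a-np.cos(TH)*Z3)
def placeR(hf,sg):
    f=hv(hf); return frame(sg*np.cross(f,Z3),np.cos(TH)*f-np.sin(TH)*Z3)
def grasp(c,ha,sg,up=0,lift=0):   # TCP pose at grasp; up: back along tool
    r=graspR(ha,sg); tz=r.as_matrix()[:,2]
    return np.array([c[0],c[1],30.5])-S*hv(ha)+(19-up)*tz+[0,0,lift],r
def place(c,hf,sg,lift=0,back=0):
    r=placeR(hf,sg); tz=r.as_matrix()[:,2]
    return np.array([c[0],c[1],82.5+S+lift])+(19-back)*tz,r
PK={1:(596.8,-136.6),2:(593.4,-37.3),3:(590,62.6),4:(586.4,162.1)}
E
python3 - <<'E'
from h import *
s=status.sense(); print(s['ee_pos'],s['joints'])
plan(((430,250,280),down(20)),grasp((428,122.5),92,-1,up=110,lift=20))
E
```

```text
[416.48454328 344.77212903 266.49238933] [ 2.88366499e+01 -2.42710874e+00  1.07327314e+02  5.80171027e-02
  7.46549017e+01 -6.47609290e+01]
ang [0.4, 0.2, 73.6] tr [-7.7, -95.4, -13.9] rows 10.3
ang [-35.3, 34.9, 86.6] tr [5.7, -305.5, 150.3] rows 6.7
```

arm_command([
  {"angular": [0,0,40],"translation": [-8,-95,-14],"hand": -1},
  {"angular": [0,0,40],"translation": [-8,-95,-14],"hand": -1},
  {"angular": [0,0,40],"translation": [-8,-95,-14],"hand": -1},
  {"angular": [0,0,40],"translation": [-8,-95,-14],"hand": -1},
  {"angular": [-18,17,60],"translation": [0,-200,0],"hand": -1},
  {"angular": [-18,17,60],"translation": [0,-200,0],"hand": -1},
  {"angular": [-18,17,60],"translation": [0,-200,0],"hand": -1},
  {"angular": [-18,17,60],"translation": [0,-200,0],"hand": -1},
  {"angular": [-35,35,86.6],"translation": [5,-305,50],"hand": -1},
  {"angular": [-35,35,86.6],"translation": [5,-305,50],"hand": -1},
  {"angular": [-35,35,86.6],"translation": [5,-305,100],"hand": -1},
  {"angular": [-35,35,86.6],"translation": [5,-305,100],"hand": -1},
])

```text
clock: 11.93
ee_pos: [428.0, 37.7, 159.4]
tcp_rot: [175.0, -34.2, 109.3]
wrist_force: [0.1, -0.6, -0.3]
opening: 0.998
gripper_force: 0.0
```

Run:
```python
from h import *
s=status.sense(); print(s['ee_pos'],s['joints'])
plan(grasp((428,122.5),92,-1,up=110,lift=20))
plan(grasp((428,122.5),92,-1))
```

```text
[428.04593495  37.74779696 159.44888368] [-25.10248001  -2.9730783  124.60380335  27.78844392  81.26015985
 -52.84518779]
ang [-6.1, 10.1, 13.8] tr [-23.9, 0.2, 37.8] rows 2.5
ang [-6.1, 10.1, 13.8] tr [-17.4, 12.5, 162.0] rows 3.9
```

arm_command([
  {"angular": [-6.1,10.1,13.8],"translation": [-24,0,38],"hand": -1},
  {"angular": [-6.1,10.1,13.8],"translation": [-24,0,38],"hand": -1},
  {"angular": [-6.1,10.1,13.8],"translation": [-24,0,38],"hand": -1},
  {"angular": [-6.1,10.1,13.8],"translation": [-24,0,38],"hand": -1},
  {"angular": [-6.1,10.1,13.8],"translation": [-24,0,38],"hand": -1},
  {"angular": [-6.1,10.1,13.8],"translation": [-24,0,38],"hand": -1},
])

```text
clock: 12.43
ee_pos: [432.0, 41.8, 117.5]
tcp_rot: [179.6, -44.7, 92.8]
wrist_force: [0.2, -0.1, 0.3]
opening: 1.002
gripper_force: 0.0
```

```bash
cat > fk.py <<'E'
from h import *
from scipy.optimize import least_squares
# tool = Rz(j1) [a1,d,h] Ry(j2) [0,0,L2] Ry(j3) [e,0,L3] ... wrist: Rz(j4) Ry(j5) Rz(j6)*, tcp L along z
def fk(q,k):
    a1,d,h,L2,e,L3,L=k
    j=np.radians(q); ry=lambda t:R.from_euler('y',t); rz=lambda t:R.from_euler('z',t)
    Rr=rz(j[0]); p=Rr.apply([a1,d,h])
    Rr=Rr*ry(j[1]); p=p+Rr.apply([0,0,L2])
    Rr=Rr*ry(j[2]); p=p+Rr.apply([e,0,L3])
    Rr=Rr*rz(j[3])*ry(j[4])*rz(j[5]); p=p+Rr.apply([0,0,L])
    return p,Rr
D=[([64.687,16.404,90.338,0,73.258,-8.594],[194.1,646.5,231.3],[180,0,163.28]),
([29.746,-5.506,103.369,-.174,81.896,-59.815],[404.26,346.36,333.23],[-180,.3,179.6]),
([-18.009,-10.329,101.327,.008,89.069,-107.75],[499.42,-56.22,396.25],[180,-.1,179.7]),
([-11.26,-11.09,100.741,.163,89.585,-101.546],[501.1,3.84,408.64],[180,.78,-179.71]),
([28.939,.567,110.8,.275,69.183,-64.931],[412.39,344.6,206.2],[-180,-.6,-176.2]),
([28.84,-2.427,107.327,.058,74.65,-64.76],[416.5,344.8,266.5],[179.8,.4,-176.4]),
([-25.1025,-2.973,124.6038,27.788,81.26,-52.845],[428.05,37.75,159.45],[175,-34.2,109.3])]
s=status.sense(); D.append((s['joints'],s['ee_pos'],s['tcp_rot']))
res=lambda k:np.concatenate([fk(q,k)[0]-p for q,p,_ in D])
k=least_squares(res,[0,100,350,400,0,400,200]).x
if __name__=='__main__':
    print(np.round(k,1),np.abs(res(k)).max())
    for q,p,o in D:
        print(np.degrees((fk(q,k)[1].inv()*R.from_euler('xyz',o,degrees=True)).magnitude()))
E
python3 fk.py
python3 - <<'E'
from h import *
s=status.sense(); print(s['ee_pos'],s['joints'])
plan(grasp((428,122.5),92,-1))
E
```

```text
[ -0.  100.9 240.2 443.   20.6 572.5 249.3] 0.04603367578113193
90.00100000000002
89.98524316155002
90.04089968914268
89.99586051422635
89.97103115658281
89.98399955826879
90.02945284055964
90.00000000000001
[431.95091756  41.84707673 117.54896461] [-29.63451366   3.3444609  127.21725876  37.42994517  79.65294388
 -49.41952351]
ang [-0.2, 0.3, 0.6] tr [-16.6, -1.0, 125.0] rows 3.0
```

```bash
cat >> fk.py <<'E'
LO=np.array([-158.93,-51.34,12.03,-87.48,13.55,-162.69]);HI=np.array([158.93,127.21,142.37,267.48,161.25,162.69])
OFF=fk(D[-1][0],k)[1].inv()*R.from_euler('xyz',D[-1][2],degrees=True)
def ik(p,r,q0):
    def f(q):
        a,b=fk(q,k); return np.r_[a-p,((b*OFF).inv()*r).as_rotvec()*300]
    s=least_squares(f,np.clip(q0,LO+.1,HI-.1),bounds=(LO,HI)); return s.x,np.abs(s.fun).max()
E
cat > chk.py <<'E'
from fk import *
T=[((428,122.5),92,-1,4),((427,-41.1),-72.9,1,3),((440,-202),-100.3,1,2),((434.6,-378.4),89.8,-1,1)]
q0=status.sense()['joints']
for c,ha,sg,pk in T:
    q=np.array([np.degrees(np.arctan2(c[1],c[0]))-14,0,125,35*(-sg),80,-50 if sg<0 else 20])
    for up,l in((110,20),(0,0),(0,80)):
        q,e=ik(*grasp(c,ha,sg,up,l),q); print('g',pk,np.round(q),round(e,1))
    qg=q
    for l,b in((70,0),(0,0),(0,90)):
        q,e=ik(*place(PK[pk],2,sg,l,b),q); print('p',pk,np.round(q),round(e,1))
E
python3 chk.py
```

```text
g 4 [-30.   4. 127.  38.  80. -49.] 0.0
g 4 [-21.  14. 130.  46.  66. -54.] 0.0
g 4 [-21.   3. 130.  43.  73. -46.] 0.0
p 4 [  8.  -2. 126. -21.  14. -65.] 9.2
p 4 [ 12.   7. 127. -78.  14.  -5.] 32.5
p 4 [  9. -10. 134. -25.  14. -61.] 7.8
g 3 [ 16.  -3. 134. -53.  62.  31.] 0.0
g 3 [  5.  10. 136. -68.  48.  42.] 0.0
g 3 [  5.  -2. 136. -59.  53.  28.] 0.0
p 3 [ -7.  -5. 130.  30.  14.  55.] 5.4
p 3 [-10.   3. 132.  87.  14.  -5.] 25.9
p 3 [ -8. -14. 138.  32.  14.  51.] 2.3
g 2 [ -6.   7. 123. -51.  65.  34.] 0.0
g 2 [-15.  18. 125. -62.  53.  41.] 0.0
g 2 [-15.   8. 126. -56.  58.  31.] 0.0
p 2 [-19.  -4. 130.  53.  19.  23.] 0.0
p 2 [-19.   4. 131.  82.  15.  -7.] 0.0
p 2 [-23. -13. 138.  54.  21.  19.] 0.0
g 1 [-63.  38.  81.  19. 102. -66.] 0.0
g 1 [-60.  39.  91.  21.  90. -68.] 0.0
g 1 [-60.  33.  92.  21.  96. -66.] 0.0
p 1 [ -30.   -1.  126.   52.   26. -163.] 9.8
p 1 [ -28.    6.  125.   53.   21. -163.] 29.9
p 1 [ -34.  -10.  133.   50.   29. -163.] 16.0
```

```bash
cat > chk2.py <<'E'
from fk import *
T=[((428,122.5),92,-1),((427,-41.1),-72.9,1),((440,-202),-100.3,1),((434.6,-378.4),89.8,-1)]
for pk in(1,2,3,4):
  for sg in(-1,1):
    for f in(-30,-45,-60,-75,-88):
        best=None
        for g in([-10,0,125,60,60,-60],[-10,0,125,60,60,60],[-10,0,125,-30,60,0],[-10,0,125,120,60,-100],[-10,0,125,60,60,150]):
            g=np.array(g,float); g[0]+=np.degrees(np.arctan2(PK[pk][1],590))
            q,e=ik(*place(PK[pk],f,sg,70,0),g); q2,e2=ik(*place(PK[pk],f,sg,0,0),q);q3,e3=ik(*place(PK[pk],f,sg,0,90),q2)
            m=max(e,e2,e3)
            if best is None or m<best[0]: best=(m,q,q2)
        print(pk,sg,f,round(best[0],1),np.round(best[1]),np.round(best[2]))
E
python3 chk2.py
```

```text
1 -1 -30 20.8 [-19.  -1. 126. -37.  14. -46.] [-17.   8. 126. -81.  14.   0.]
1 -1 -45 0.0 [-15.   2. 123. -58.  25. -12.] [-15.  10. 124. -77.  22.   9.]
1 -1 -60 0.0 [-11.   6. 119. -60.  38.   3.] [-11.  13. 120. -70.  35.  15.]
1 -1 -75 0.0 [ -8.  11. 113. -57.  51.  13.] [ -8.  18. 114. -63.  47.  21.]
1 -1 -88 0.0 [ -7.  15. 108. -53.  61.  20.] [ -7.  22. 109. -57.  57.  27.]
1 1 -30 18.4 [-19.  -1. 126. -37.  14. 134.] [-17.   7. 125. -64.  14. 163.]
1 1 -45 26.7 [-15.   2. 123. -53.  25. 163.] [-17.   8. 123. -54.  20. 163.]
1 1 -60 51.6 [-15.   4. 118. -44.  36. 163.] [-16.   9. 119. -44.  31. 163.]
1 1 -75 78.1 [-15.   6. 113. -37.  46. 163.] [-17.  11. 114. -36.  40. 163.]
1 1 -88 100.3 [-17.   8. 109. -32.  54. 163.] [-18.  13. 110. -30.  47. 163.]
2 -1 -30 0.0 [ -7.  -1. 127. -54.  20. -21.] [ -7.   7. 128. -81.  16.   7.]
2 -1 -45 0.0 [ -3.   3. 123. -60.  33.  -2.] [ -3.  10. 124. -73.  30.  14.]
2 -1 -60 0.0 [  0.   7. 118. -58.  46.  10.] [  0.  14. 119. -66.  42.  20.]
2 -1 -75 0.0 [  2.  12. 112. -54.  58.  18.] [  2.  19. 113. -59.  54.  26.]
2 -1 -88 0.0 [  2.  
[... 1373 characters left out ...]
. -57.  49.  12.] [ 20.  17. 116. -63.  46.  21.]
4 -1 -60 0.0 [ 21.  15. 109. -53.  61.  20.] [ 21.  21. 110. -56.  57.  27.]
4 -1 -75 0.0 [ 21.  20. 103. -48.  72.  28.] [ 21.  26. 103. -50.  67.  33.]
4 -1 -88 0.0 [ 20.  24.  97. -43.  80.  34.] [ 20.  29.  98. -44.  75.  39.]
4 1 -30 48.8 [ 14.   3. 119. -45.  35. 163.] [ 12.   9. 120. -45.  30. 163.]
4 1 -45 74.6 [  18.   10.  125.  267.   40. -137.] [  18.   17.  123.  267.   39. -133.]
4 1 -60 101.0 [ 11.   8. 109. -32.  54. 163.] [ 10.  13. 111. -30.  47. 163.]
4 1 -75 0.0 [  21.   20.  103.  -48.   72. -152.] [  21.   26.  103.  -50.   67. -147.]
4 1 -88 0.0 [  20.   24.   97.  -43.   80. -146.] [  20.   29.   98.  -44.   75. -141.]
```

```bash
cat > chk3.py <<'E'
from fk import *
import h
T=[((428,122.5),92,-1,1,-88,45,18),((427,-41.1),-72.9,1,4,92,45,18),((440,-202),-100.3,1,3,92,45,18),((434.6,-378.4),89.8,-1,2,-88,58,30),((428,122.5),92,-1,2,-88,58,30)]
for c,ha,sg,pk,f,th,S in T:
    h.TH=np.radians(th); h.S=S
    q=np.array([np.degrees(np.arctan2(c[1],c[0]))-14,0,125,35*(-sg),80,-50 if sg<0 else 20])
    for up,l in((110,20),(0,0),(0,120)):
        q,e=ik(*grasp(c,ha,sg,up,l),q); print('g',pk,np.round(q),round(e,1))
    a,b=grasp(c,ha,sg,0,120),place(PK[pk],f,sg,70)
    from scipy.spatial.transform import Slerp
    sl=Slerp([0,1],R.concatenate([a[1],b[1]]))
    for t in np.linspace(0,1,9)[1:]:
        q,e=ik(a[0]*(1-t)+b[0]*t,sl(t),q); print('  m',np.round(q),round(e,1))
    for l,bk in((0,0),(0,90)):
        q,e=ik(*place(PK[pk],f,sg,l,bk),q); print('p',pk,np.round(q),round(e,1))
E
python3 chk3.py
```

```text
g 1 [-30.   4. 127.  38.  80. -49.] 0.0
g 1 [-21.  14. 130.  46.  66. -54.] 0.0
g 1 [-21.  -1. 130.  42.  77. -42.] 0.0
  m [-20.  -2. 126.  33.  73. -36.] 0.0
  m [-18.  -2. 123.  23.  69. -30.] 0.0
  m [-15.  -1. 120.  12.  65. -23.] 0.0
  m [-13.   1. 117.  -0.  62. -15.] 0.0
  m [-11.   4. 115. -13.  60.  -7.] 0.0
  m [ -9.   7. 112. -26.  59.   2.] 0.0
  m [ -8.  11. 110. -40.  59.  11.] 0.0
  m [ -7.  15. 108. -53.  61.  20.] 0.0
p 1 [ -7.  22. 109. -57.  57.  27.] 0.0
p 1 [ -1.  16. 108. -51.  65.  24.] 0.0
g 4 [ 16.  -3. 134. -53.  62.  31.] 0.0
g 4 [  5.  10. 136. -68.  48.  42.] 0.0
g 4 [  5.  -7. 135. -56.  56.  22.] 0.0
  m [  3.  -7. 131. -41.  55.  12.] 0.0
  m [  1.  -6. 127. -27.  55.   2.] 0.0
  m [ -2.  -4. 123. -12.  56.  -6.] 0.0
  m [ -4.  -1. 119.   1.  59. -14.] 0.0
  m [ -6.   2. 116.  13.  62. -20.] 0.0
  m [ -8.   6. 113.  25.  66. -25.] 0.0
  m [ -9.  11. 111.  36.  70. -29.] 0.0
  m [-10.  15. 108.  46.  74. -32.] 0.0
p 4 [-10.  22. 109.  48.  69. -38.] 0.0
p 4 [-16.  17. 107.  44.  78. -36.] 0.0
g 3 [ -6.   7. 123. -51.  65.  34.] 0.0
g 3 [-15.  18. 125. 
[... 799 characters left out ...]
 -10.  60. -17.] 0.0
  m [-10.   8. 109. -24.  60.  -1.] 0.0
  m [ -2.  12. 106. -36.  64.  14.] 0.0
p 2 [ -2.  18. 108. -38.  58.  18.] 0.0
p 2 [  3.  13. 105. -35.  67.  17.] 0.0
g 2 [-36.  14. 125.  42.  87. -58.] 0.0
g 2 [-26.  21. 128.  50.  76. -62.] 0.0
g 2 [-26.   5. 129.  48.  86. -50.] 0.0
  m [-24.   2. 126.  42.  80. -44.] 0.0
  m [-21.   1. 123.  34.  75. -37.] 0.0
  m [-18.   0. 120.  24.  70. -30.] 0.0
  m [-14.   1. 117.  14.  66. -22.] 0.0
  m [-11.   3. 114.   2.  64. -13.] 0.0
  m [ -7.   5. 111. -11.  62.  -4.] 0.0
  m [ -4.   9. 109. -23.  62.   5.] 0.0
  m [ -2.  12. 106. -36.  64.  14.] 0.0
p 2 [ -2.  18. 108. -38.  58.  18.] 0.0
p 2 [  3.  13. 105. -35.  67.  17.] 0.0
```

arm_command([
  {"angular": [-0.2,0.3,0.6],"translation": [-17,-1,15],"hand": -1},
  {"angular": [-0.2,0.3,0.6],"translation": [-17,-1,40],"hand": -1},
  {"angular": [-0.2,0.3,0.6],"translation": [-17,-1,65],"hand": -1},
  {"angular": [-0.2,0.3,0.6],"translation": [-17,-1,90],"hand": -1},
  {"angular": [-0.2,0.3,0.6],"translation": [-17,-1,110],"hand": -1},
  {"angular": [-0.2,0.3,0.6],"translation": [-17,-1,120],"hand": -1},
  {"angular": [-0.2,0.3,0.6],"translation": [-17,-1,124],"hand": -1},
  {"angular": [-0.2,0.3,0.6],"translation": [-17,-1,124],"hand": -1},
  {"angular": [-0.2,0.3,0.6],"translation": [-17,-1,124],"hand": -1},
])

```text
clock: 13.18
ee_pos: [429.3, 116.5, 18.5]
tcp_rot: [179.8, -45.0, 92.0]
wrist_force: [0.1, -0.9, 0.0]
opening: 1.003
gripper_force: 0.0
```

Run:
```python
from h import *
s=status.sense(); print(s['ee_pos'],s['joints'],s['wrist_force'])
plan(grasp((428,122.5),92,-1))
im,d,c=shot('scene'); cv2.imwrite('pics/s4.png',cv2.resize(im[120:260,240:400,::-1],None,fx=4,fy=4))
```

```text
[429.25990929 116.48397523  18.47008054] [-21.12295952  14.04448399 129.9797227   45.59730085  65.79406583
 -53.76953762] [ 0.14942886 -0.87093434  0.03288451]
ang [0.1, -0.0, 0.0] tr [0.1, -1.1, 2.0] rows 0.1
```

View pics/s4.png

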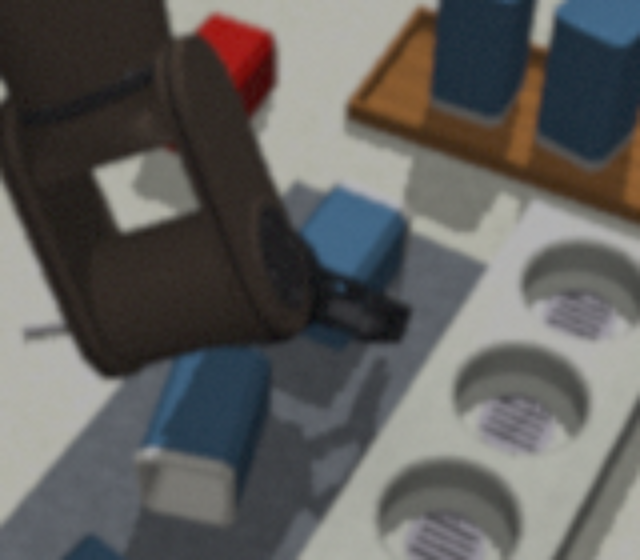

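The fingers straddle tumbler 1 near its base, at crop (370,290), and both tall tumblers stand on the tray. I'll grip and lift.

arm_command([
  {"angular": [0,0,0],"translation": [0,0,2],"hand": -0.2},
  {"angular": [0,0,0],"translation": [0,0,2],"hand": 1},
  {"angular": [0,0,0],"translation": [0,0,2],"hand": 1},
  {"angular": [0,0,0],"translation": [0,0,2],"hand": 1},
  {"angular": [0,0,0],"translation": [0,0,2],"hand": 1},
  {"angular": [0,0,0],"translation": [0,0,2],"hand": 1},
])

```text
clock: 13.73
ee_pos: [428.9, 117.8, 16.8]
tcp_rot: [179.9, -45.1, 91.9]
wrist_force: [-0.5, -3.5, 4.6]
opening: 0.696
gripper_force: 64.7
```

arm_command([
  {"angular": [0,0,0],"translation": [7,0,-7],"hand": 1},
  {"angular": [0,0,0],"translation": [21,0,-21],"hand": 1},
  {"angular": [0,0,0],"translation": [35,0,-35],"hand": 1},
  {"angular": [0,0,0],"translation": [49,0,-49],"hand": 1},
  {"angular": [0,0,0],"translation": [63,0,-63],"hand": 1},
  {"angular": [0,0,0],"translation": [77,0,-77],"hand": 1},
  {"angular": [0,0,0],"translation": [85,0,-85],"hand": 1},
  {"angular": [0,0,0],"translation": [85,0,-85],"hand": 1},
  {"angular": [0,0,0],"translation": [85,0,-85],"hand": 1},
])

```text
clock: 14.48
ee_pos: [428.1, 118.0, 136.2]
tcp_rot: [180.0, -45.0, 91.9]
wrist_force: [-0.2, -0.1, -1.3]
opening: 0.692
gripper_force: 64.8
```

Run:
```python
from h import *
s=status.sense(); print(s['ee_pos'],s['tcp_rot'],s['opening'],s['gripper_force'])
from scipy.spatial.transform import Slerp
a=pose(); b=place(PK[1],-88,-1,70); sl=Slerp([0,1],R.concatenate([a[1],b[1]]))
plan(*[(a[0]*(1-t)+b[0]*t,sl(t)) for t in np.linspace(0,1,13)[1:]])
```

```text
[428.07511591 118.01000796 136.20486365] [179.96424722 -45.01051184  91.90961247] 0.6917962352244864 64.8240293492563
ang [0.0, -7.5, -0.0] tr [-14.9, 13.4, -17.3] rows 1.0
ang [0.0, -15.0, -0.0] tr [-29.8, 26.7, -34.7] rows 1.0
ang [0.0, -22.5, -0.0] tr [-44.7, 40.1, -52.0] rows 1.0
ang [0.0, -30.0, -0.0] tr [-59.5, 53.4, -69.4] rows 1.0
ang [0.0, -37.5, -0.1] tr [-74.4, 66.8, -86.7] rows 1.0
ang [0.0, -45.0, -0.1] tr [-89.3, 80.1, -104.0] rows 1.0
ang [0.0, -52.5, -0.1] tr [-104.2, 93.5, -121.4] rows 1.0
ang [0.0, -60.0, -0.1] tr [-119.1, 106.9, -138.7] rows 1.0
ang [0.0, -67.5, -0.1] tr [-134.0, 120.2, -156.1] rows 1.0
ang [0.0, -75.0, -0.1] tr [-148.9, 133.6, -173.4] rows 1.0
ang [0.0, -82.5, -0.1] tr [-163.7, 146.9, -190.8] rows 1.0
ang [0.0, -90.0, -0.1] tr [-178.6, 160.3, -208.1] rows 1.0
```

arm_command([
  {"angular": [0,-6,0],"translation": [-12,11,-14],"hand": 1},
  {"angular": [0,-12,0],"translation": [-24,21,-28],"hand": 1},
  {"angular": [0,-18,0],"translation": [-36,32,-42],"hand": 1},
  {"angular": [0,-24,0],"translation": [-48,43,-55],"hand": 1},
  {"angular": [0,-30,0],"translation": [-59.5,53.4,-69.4],"hand": 1},
  {"angular": [0,-37.5,0],"translation": [-74.4,66.8,-86.7],"hand": 1},
  {"angular": [0,-45,0],"translation": [-89.3,80,-104],"hand": 1},
  {"angular": [0,-52.5,0],"translation": [-104,93.5,-121],"hand": 1},
  {"angular": [0,-60,0],"translation": [-119,107,-139],"hand": 1},
  {"angular": [0,-67.5,0],"translation": [-134,120,-156],"hand": 1},
  {"angular": [0,-75,0],"translation": [-149,133.6,-173.4],"hand": 1},
  {"angular": [0,-81,0],"translation": [-161,144,-187],"hand": 1},
])

```text
clock: 15.48
ee_pos: [580.6, -124.0, 152.8]
tcp_rot: [-179.9, 35.3, 92.0]
wrist_force: [-1.4, -0.3, -1.9]
opening: 0.695
gripper_force: 64.8
```

Run:
```python
from h import *
s=status.sense(); print(s['ee_pos'],s['opening'])
plan(place(PK[1],-88,-1,70),place(PK[1],-88,-1,35))
```

```text
[ 580.62900183 -123.95282277  152.84179092] 0.6949963564318509
ang [-0.2, -9.7, -0.0] tr [-24.2, 15.8, 11.9] rows 1.4
ang [-0.2, -9.7, -0.0] tr [-3.9, 15.8, 40.5] rows 0.8
```

arm_command([
  {"angular": [0,-9.7,0],"translation": [-24,15.8,12],"hand": 1},
  {"angular": [0,-9.7,0],"translation": [-24,15.8,12],"hand": 1},
  {"angular": [0,-9.7,0],"translation": [-24,15.8,12],"hand": 1},
  {"angular": [0,-9.7,0],"translation": [-11,15.8,30],"hand": 1},
  {"angular": [0,-9.7,0],"translation": [-4,15.8,40.5],"hand": 1},
  {"angular": [0,-9.7,0],"translation": [-4,15.8,40.5],"hand": 1},
  {"angular": [0,-9.7,0],"translation": [-4,15.8,40.5],"hand": 1},
  {"angular": [0,-9.7,0],"translation": [-4,15.8,40.5],"hand": 1},
])

```text
clock: 16.15
ee_pos: [596.7, -149.3, 123.7]
tcp_rot: [-179.9, 44.7, 91.9]
wrist_force: [-0.5, 0.3, -1.5]
opening: 0.695
gripper_force: 65.6
```

Run:
```python
from h import *
s=status.sense(); print(s['ee_pos'],s['opening'],s['tcp_rot'])
plan(place(PK[1],-88,-1,35)); plan(place(PK[1],-88,-1,25),place(PK[1],-88,-1,0))
im,d,c=shot('scene'); cv2.imwrite('pics/s5.png',cv2.resize(im[170:330,270:430,::-1],None,fx=3.5,fy=3.5))
```

```text
[ 596.74685666 -149.26577563  123.72553594] 0.6948173319202532 [-179.94833126   44.72444961   91.89447589]
ang [-0.1, -0.3, -0.1] tr [0.6, 0.5, 1.7] rows 0.0
ang [-0.1, -0.3, -0.1] tr [7.7, 0.5, 8.8] rows 0.3
ang [-0.1, -0.3, -0.1] tr [25.2, 0.5, 26.6] rows 0.6
```

View pics/s5.png

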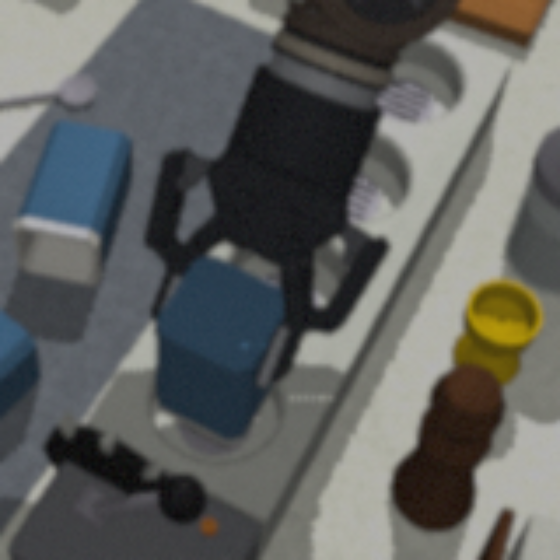

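The tumbler hangs mouth-down over pocket 1 at crop (220,340) and looks centred. I'll insert it slowly.

arm_command([
  {"angular": [0,-0.3,0],"translation": [3,0.5,4],"hand": 1},
  {"angular": [0,-0.3,0],"translation": [6,0.5,7],"hand": 1},
  {"angular": [0,-0.3,0],"translation": [9,0.5,10],"hand": 1},
  {"angular": [0,-0.3,0],"translation": [12,0.5,13],"hand": 1},
  {"angular": [0,-0.3,0],"translation": [15,0.5,16],"hand": 1},
  {"angular": [0,-0.3,0],"translation": [18,0.5,19],"hand": 1},
  {"angular": [0,-0.3,0],"translation": [21,0.5,22],"hand": 1},
  {"angular": [0,-0.3,0],"translation": [23,0.5,24],"hand": 1},
  {"angular": [0,-0.3,0],"translation": [23,0.5,24],"hand": 1},
  {"angular": [0,-0.3,0],"translation": [23,0.5,24],"hand": 1},
])

```text
clock: 17.03
ee_pos: [597.3, -149.7, 90.0]
tcp_rot: [-179.9, 45.0, 91.9]
wrist_force: [-0.1, 0.2, -1.7]
opening: 0.698
gripper_force: 65.6
```

Run:
```python
from h import *
plan(place(PK[1],-88,-1,0))
```

```text
ang [-0.1, 0.0, -0.1] tr [1.9, -0.0, 2.3] rows 0.1
```

arm_command([
  {"angular": [0,0,0],"translation": [1,0,1],"hand": 1},
  {"angular": [0,0,0],"translation": [2.5,0,2.5],"hand": 1},
  {"angular": [0,0,0],"translation": [2.5,0,2.5],"hand": 1},
])

```text
clock: 17.28
ee_pos: [598.0, -150.0, 88.3]
tcp_rot: [179.9, 45.2, 91.8]
wrist_force: [-0.6, 0.0, 2.8]
opening: 0.699
gripper_force: 65.8
```

arm_command([
  {"angular": [0,0,0],"translation": [0,0,0],"hand": 0},
  {"angular": [0,0,0],"translation": [0,0,0],"hand": -0.7},
  {"angular": [0,0,0],"translation": [0,0,0],"hand": -1},
  {"angular": [0,0,0],"translation": [0,0,-10],"hand": -1},
  {"angular": [0,0,0],"translation": [0,0,-35],"hand": -1},
  {"angular": [0,0,0],"translation": [0,0,-70],"hand": -1},
  {"angular": [0,0,0],"translation": [0,0,-105],"hand": -1},
  {"angular": [0,0,0],"translation": [-40,0,-145],"hand": -1},
  {"angular": [0,0,0],"translation": [-70,0,-170],"hand": -1},
  {"angular": [0,0,0],"translation": [-70,0,-170],"hand": -1},
])

```text
clock: 18.12
ee_pos: [597.9, -78.2, 265.3]
tcp_rot: [179.1, 45.2, 91.3]
wrist_force: [-0.0, -0.2, 0.8]
opening: 0.998
gripper_force: 0.0
```

```bash
cat >> h.py <<'E'
def lying(cam='top',box=(350,520,-480,230)):
    im,d,c=shot(cam); P=cloud(d,c); Z=P[...,2]; q=im.astype(int); r,g,b=q[...,0],q[...,1],q[...,2]
    ok=(P[...,0]>box[0])&(P[...,0]<box[1])&(P[...,1]>box[2])&(P[...,1]<box[3])
    for m,cc in blobs(ok&(b>r+30)&(b>g+15)&(Z>15),P,60):
        zt=np.percentile(P[m][:,2],90); R0=cv2.dilate(m.astype(np.uint8),np.ones((11,11)))>0
        print(cam,np.round(cc),'z',round(zt,1),rect(P[R0&ok&(abs(Z-zt)<5)]),'blue',np.round(P[m&(abs(Z-zt)<5)].mean(0)[:2]))
def wp(b,n=12,a=None):
    from scipy.spatial.transform import Slerp
    a=a or pose(); sl=Slerp([0,1],R.concatenate([a[1],b[1]]))
    plan(*[(a[0]*(1-t)+b[0]*t,sl(t)) for t in np.linspace(0,1,n+1)[1:]])
E
python3 - <<'E'
from h import *
s=status.sense(); print(s['ee_pos'],s['joints'])
lying('scene'); lying('top',(350,680,-480,230))
wp(grasp((427,-41.1),-72.9,1,110,20))
E
```

```text
[597.94873715 -78.16639348 265.2874897 ] [ -0.23459779   8.80305068 103.58248252 -47.9931804   72.44356815
  15.33410096]
scene [292. 220.] z 62.7 (array([426.5, -38.4]), array([55.5, 98. ]), 16.5) blue [425. -35.]
scene [258. 272.] z 62.5 (array([ 439.8, -199.8]), array([95.8, 56.1]), 80.11) blue [ 441. -195.]
scene [196. 346.] z 62.6 (array([ 434.5, -375.9]), array([95.4, 55.7]), 89.49) blue [ 435. -386.]
top [359. 151.] z 132.0 (array([ 596.6, -138. ]), array([59.3, 60. ]), 89.91) blue [ 594. -137.]
top [380. 212.] z 62.1 (array([ 439. , -203.6]), array([96.5, 57. ]), 82.23) blue [ 441. -198.]
top [448. 212.] z 62.4 (array([ 435.5, -379.8]), array([56.4, 95.6]), 0.82) blue [ 434. -384.]
top [323. 218.] z 62.1 (array([427.1, -42.4]), array([56.7, 94.6]), 17.42) blue [425. -37.]
ang [-0.9, 0.0, -0.9] tr [15.8, -16.0, 1.3] rows 0.5
ang [-1.7, 0.0, -1.9] tr [31.6, -32.0, 2.7] rows 0.5
ang [-2.6, 0.0, -2.8] tr [47.4, -47.9, 4.0] rows 0.5
ang [-3.5, 0.0, -3.7] tr [63.2, -63.9, 5.3] rows 0.5
ang [-4.3, 0.1, -4.6] tr [78.9, -79.9, 6.6] rows 0.5
ang [-5.2, 0.1, -5.6] tr [94.7, -95.9, 8.0] rows 0.5
ang [-6.0, 0.1, -6.5] tr [110.5, -111.8, 9.3] rows 0.5
ang [-6.9, 0.1, -7.4] tr [126.3, -127.8, 10.6] rows 0.5
ang [-7.8, 0.1, -8.3] tr [142.1, -143.8, 11.9] rows 0.5
ang [-8.6, 0.1, -9.3] tr [157.9, -159.8, 13.3] rows 0.5
ang [-9.5, 0.1, -10.2] tr [173.7, -175.8, 14.6] rows 0.5
ang [-10.4, 0.1, -11.1] tr [189.5, -191.7, 15.9] rows 0.5
```

arm_command([
  {"angular": [-1.7,0,-1.9],"translation": [31.6,-32,2.7],"hand": -1},
  {"angular": [-3.5,0,-3.7],"translation": [63,-64,5.3],"hand": -1},
  {"angular": [-5.2,0,-5.6],"translation": [94.7,-96,8],"hand": -1},
  {"angular": [-6.9,0,-7.4],"translation": [126,-128,10.6],"hand": -1},
  {"angular": [-8.6,0,-9.3],"translation": [158,-160,13.3],"hand": -1},
  {"angular": [-10.4,0,-11.1],"translation": [189.5,-191.7,16],"hand": -1},
  {"angular": [-10.4,0,-11.1],"translation": [189.5,-191.7,16],"hand": -1},
  {"angular": [-10.4,0,-11.1],"translation": [189.5,-191.7,16],"hand": -1},
  {"angular": [-10.4,0,-11.1],"translation": [189.5,-191.7,16],"hand": -1},
  {"angular": [-10.4,0,-11.1],"translation": [189.5,-191.7,16],"hand": -1},
])

```text
clock: 19.05
ee_pos: [400.3, 37.3, 111.4]
tcp_rot: [-179.3, 45.0, 107.6]
wrist_force: [0.3, 0.3, -0.5]
opening: 1.002
gripper_force: 0.0
```

Run:
```python
from h import *
s=status.sense(); print(s['ee_pos'],s['joints'])
plan(grasp((427,-41.1),-72.9,1))
```

```text
[400.31368573  37.32526236 111.369052  ] [ 16.12734286  -2.76512751 134.30923148 -53.37954747  61.73981429
  31.13001238]
ang [-0.3, -0.0, 0.3] tr [11.3, 3.3, 122.0] rows 2.9
```

arm_command([
  {"angular": [-0.3,0,0.3],"translation": [11,3.3,15],"hand": -1},
  {"angular": [-0.3,0,0.3],"translation": [11.3,3.3,40],"hand": -1},
  {"angular": [-0.3,0,0.3],"translation": [11.3,3.3,65],"hand": -1},
  {"angular": [-0.3,0,0.3],"translation": [11.3,3.3,90],"hand": -1},
  {"angular": [-0.3,0,0.3],"translation": [11.3,3.3,110],"hand": -1},
  {"angular": [-0.3,0,0.3],"translation": [11.3,3.3,119],"hand": -1},
  {"angular": [-0.3,0,0.3],"translation": [11.3,3.3,122],"hand": -1},
  {"angular": [-0.3,0,0.3],"translation": [11.3,3.3,122],"hand": -1},
  {"angular": [-0.3,0,0.3],"translation": [11.3,3.3,122],"hand": -1},
  {"angular": [-0.3,0,0.3],"translation": [11.3,3.3,122],"hand": -1},
])

```text
clock: 19.88
ee_pos: [425.7, -36.3, 17.7]
tcp_rot: [180.0, 45.0, 107.1]
wrist_force: [-0.1, -0.4, 0.2]
opening: 1.002
gripper_force: 0.0
```

Run:
```python
from h import *
plan(grasp((427,-41.1),-72.9,1))
```

```text
ang [0.0, 0.0, -0.0] tr [0.2, -0.2, 0.7] rows 0.0
```

arm_command([
  {"angular": [0,0,0],"translation": [0,0,0.7],"hand": -0.2},
  {"angular": [0,0,0],"translation": [0,0,0.7],"hand": 1},
  {"angular": [0,0,0],"translation": [0,0,0.7],"hand": 1},
  {"angular": [0,0,0],"translation": [0,0,0.7],"hand": 1},
  {"angular": [0,0,0],"translation": [0,0,0.7],"hand": 1},
  {"angular": [0,0,0],"translation": [0,0,0.7],"hand": 1},
])

```text
clock: 20.38
ee_pos: [425.4, -36.9, 17.0]
tcp_rot: [-180.0, 45.0, 107.1]
wrist_force: [-1.3, 4.2, 5.6]
opening: 0.692
gripper_force: 64.0
```

arm_command([
  {"angular": [0,0,0],"translation": [-7,0,-7],"hand": 1},
  {"angular": [0,0,0],"translation": [-21,0,-21],"hand": 1},
  {"angular": [0,0,0],"translation": [-35,0,-35],"hand": 1},
  {"angular": [0,0,0],"translation": [-49,0,-49],"hand": 1},
  {"angular": [0,0,0],"translation": [-63,0,-63],"hand": 1},
  {"angular": [0,0,0],"translation": [-77,0,-77],"hand": 1},
  {"angular": [0,0,0],"translation": [-85,0,-85],"hand": 1},
  {"angular": [0,0,0],"translation": [-85,0,-85],"hand": 1},
  {"angular": [0,0,0],"translation": [-85,0,-85],"hand": 1},
])

```text
clock: 21.13
ee_pos: [425.0, -37.0, 136.3]
tcp_rot: [-180.0, 44.9, 107.1]
wrist_force: [-1.0, 0.5, -2.3]
opening: 0.694
gripper_force: 63.6
```

Run:
```python
from h import *
s=status.sense(); print(s['ee_pos'],s['opening'],s['gripper_force'])
wp(place(PK[4],92,1,70),13)
```

```text
[424.98349111 -37.00968327 136.28618   ] 0.6944064092257005 63.62767717684619
ang [-0.0, 6.9, 1.3] tr [7.4, 16.6, -9.6] rows 1.0
ang [-0.0, 13.7, 2.6] tr [14.7, 33.3, -19.2] rows 1.0
ang [-0.0, 20.6, 3.9] tr [22.1, 49.9, -28.8] rows 1.0
ang [-0.0, 27.5, 5.1] tr [29.4, 66.5, -38.4] rows 1.0
ang [-0.0, 34.4, 6.4] tr [36.8, 83.2, -48.0] rows 1.0
ang [-0.0, 41.2, 7.7] tr [44.2, 99.8, -57.7] rows 1.0
ang [-0.0, 48.1, 9.0] tr [51.5, 116.4, -67.3] rows 1.0
ang [-0.0, 55.0, 10.3] tr [58.9, 133.1, -76.9] rows 1.0
ang [-0.0, 61.9, 11.6] tr [66.2, 149.7, -86.5] rows 1.0
ang [-0.0, 68.7, 12.9] tr [73.6, 166.3, -96.1] rows 1.0
ang [-0.0, 75.6, 14.2] tr [80.9, 183.0, -105.7] rows 1.0
ang [-0.0, 82.5, 15.4] tr [88.3, 199.6, -115.3] rows 1.0
ang [-0.0, 89.4, 16.7] tr [95.7, 216.2, -124.9] rows 1.0
```

arm_command([
  {"angular": [0,6.9,1.3],"translation": [7.4,16.6,-9.6],"hand": 1},
  {"angular": [0,13.7,2.6],"translation": [14.7,33.3,-19.2],"hand": 1},
  {"angular": [0,20.6,3.9],"translation": [22,50,-28.8],"hand": 1},
  {"angular": [0,27.5,5.1],"translation": [29.4,66.5,-38.4],"hand": 1},
  {"angular": [0,34.4,6.4],"translation": [36.8,83,-48],"hand": 1},
  {"angular": [0,41.2,7.7],"translation": [44,99.8,-57.7],"hand": 1},
  {"angular": [0,48.1,9],"translation": [51.5,116.4,-67.3],"hand": 1},
  {"angular": [0,55,10.3],"translation": [59,133,-77],"hand": 1},
  {"angular": [0,61.9,11.6],"translation": [66.2,149.7,-86.5],"hand": 1},
  {"angular": [0,68.7,12.9],"translation": [73.6,166.3,-96],"hand": 1},
  {"angular": [0,75.6,14.2],"translation": [81,183,-105.7],"hand": 1},
  {"angular": [0,81,15.2],"translation": [86.7,196,-113],"hand": 1},
])

```text
clock: 22.13
ee_pos: [571.2, 155.4, 152.6]
tcp_rot: [179.1, -36.8, 93.5]
wrist_force: [0.2, -0.6, -1.4]
opening: 0.697
gripper_force: 63.7
```

Run:
```python
from h import *
s=status.sense(); print(s['ee_pos'],s['opening'])
plan(place(PK[4],92,1,70),place(PK[4],92,1,35))
```

```text
[571.15472902 155.3652973  152.5644222 ] 0.6968712515811109
ang [-0.2, 8.2, 1.2] tr [18.1, 15.9, 8.2] rows 1.2
ang [-0.2, 8.2, 1.2] tr [-2.9, 15.5, 36.2] rows 0.8
```

arm_command([
  {"angular": [0,8.2,1.2],"translation": [18,15.9,8],"hand": 1},
  {"angular": [0,8.2,1.2],"translation": [18,15.9,8],"hand": 1},
  {"angular": [0,8.2,1.2],"translation": [18,15.9,8],"hand": 1},
  {"angular": [0,8.2,1.2],"translation": [7,15.7,23],"hand": 1},
  {"angular": [0,8.2,1.2],"translation": [-3,15.5,36],"hand": 1},
  {"angular": [0,8.2,1.2],"translation": [-3,15.5,36],"hand": 1},
  {"angular": [0,8.2,1.2],"translation": [-3,15.5,36],"hand": 1},
  {"angular": [0,8.2,1.2],"translation": [-3,15.5,36],"hand": 1},
])

```text
clock: 22.8
ee_pos: [585.7, 175.3, 124.6]
tcp_rot: [179.8, -44.8, 92.4]
wrist_force: [0.4, 0.3, -0.9]
opening: 0.694
gripper_force: 64.0
```

Run:
```python
from h import *
s=status.sense(); print(s['ee_pos'],s['opening'],s['tcp_rot'])
plan(place(PK[4],92,1,35)); plan(place(PK[4],92,1,0))
im,d,c=shot('scene'); P=cloud(d,c); cv2.imwrite('pics/s6.png',cv2.resize(im[110:270,300:460,::-1],None,fx=3.5,fy=3.5))
```

```text
[585.72561763 175.34067521 124.58711848] 0.6937208203918327 [179.7992086  -44.75505242  92.40443401]
ang [-0.1, 0.2, 0.3] tr [-1.6, 0.2, 1.9] rows 0.1
ang [-0.1, 0.2, 0.3] tr [-26.3, 0.1, 26.8] rows 0.9
```

View pics/s6.png

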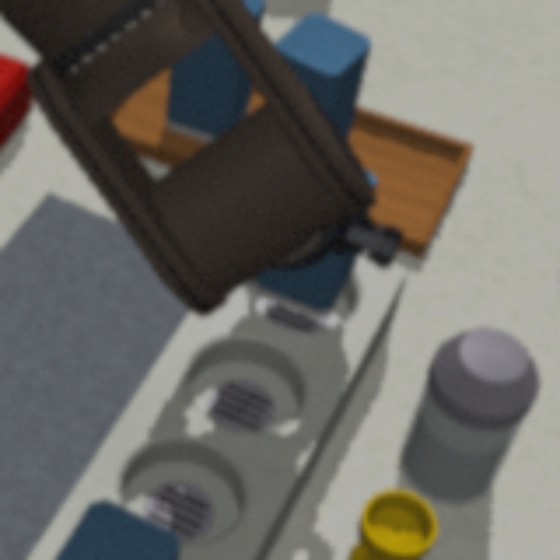

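The tumbler is held over pocket 4 at crop (305,285). I'll insert it.

arm_command([
  {"angular": [0,0.2,0.3],"translation": [-4,0.1,4.5],"hand": 1},
  {"angular": [0,0.2,0.3],"translation": [-7,0.1,7.5],"hand": 1},
  {"angular": [0,0.2,0.3],"translation": [-10,0.1,10.5],"hand": 1},
  {"angular": [0,0.2,0.3],"translation": [-13,0.1,13.5],"hand": 1},
  {"angular": [0,0.2,0.3],"translation": [-16,0.1,16.5],"hand": 1},
  {"angular": [0,0.2,0.3],"translation": [-19,0.1,19.5],"hand": 1},
  {"angular": [0,0.2,0.3],"translation": [-22,0.1,22.5],"hand": 1},
  {"angular": [0,0.2,0.3],"translation": [-24,0.1,24.5],"hand": 1},
  {"angular": [0,0.2,0.3],"translation": [-26,0.1,26.5],"hand": 1},
  {"angular": [0,0.2,0.3],"translation": [-26,0.1,26.5],"hand": 1},
  {"angular": [0,0.2,0.3],"translation": [-26,0.1,26.5],"hand": 1},
])

```text
clock: 23.77
ee_pos: [586.3, 175.4, 87.2]
tcp_rot: [-179.9, -45.0, 92.0]
wrist_force: [0.1, 1.0, -1.3]
opening: 0.698
gripper_force: 64.0
```

arm_command([
  {"angular": [0,0,0],"translation": [-1.2,0,1.2],"hand": 1},
  {"angular": [0,0,0],"translation": [-1.2,0,1.2],"hand": 1},
])

```text
clock: 23.93
ee_pos: [586.4, 175.5, 87.2]
tcp_rot: [-179.9, -45.1, 92.0]
wrist_force: [-2.8, -1.9, 4.8]
opening: 0.697
gripper_force: 64.6
```

arm_command([
  {"angular": [0,0,0],"translation": [0,0,0],"hand": 0},
  {"angular": [0,0,0],"translation": [0,0,0],"hand": -0.7},
  {"angular": [0,0,0],"translation": [0,0,0],"hand": -1},
  {"angular": [0,0,0],"translation": [0,0,-10],"hand": -1},
  {"angular": [0,0,0],"translation": [0,0,-35],"hand": -1},
  {"angular": [0,0,0],"translation": [0,0,-70],"hand": -1},
  {"angular": [0,0,0],"translation": [0,0,-105],"hand": -1},
  {"angular": [0,0,0],"translation": [40,0,-145],"hand": -1},
  {"angular": [0,0,0],"translation": [70,0,-170],"hand": -1},
  {"angular": [0,0,0],"translation": [70,0,-170],"hand": -1},
])

```text
clock: 24.77
ee_pos: [591.6, 103.7, 263.5]
tcp_rot: [179.1, -44.9, 92.6]
wrist_force: [1.0, -1.0, 1.7]
opening: 1.0
gripper_force: 0.0
```

Run:
```python
from h import *
s=status.sense(); print(s['ee_pos'],s['joints'])
lying('scene'); lying('top',(350,680,-480,230))
wp(grasp((440,-202),-100.3,1,110,60),13)
```

```text
[591.63195292 103.69283983 263.48089308] [-16.58642728   9.12398891 103.31388532  42.29790495  85.99839019
 -29.03582525]
scene [258. 273.] z 62.5 (array([ 439.9, -199.7]), array([96.5, 56.8]), 81.14) blue [ 441. -197.]
scene [198. 343.] z 62.6 (array([ 435.2, -375.8]), array([95.4, 57.9]), 89.91) blue [ 435. -383.]
top [248. 157.] z 131.9 (array([587.1, 160. ]), array([60.6, 58.7]), 0.14) blue [584. 160.]
top [368. 154.] z 133.6 (array([ 591.2, -164.1]), array([14.6, 50.3]), 72.62) blue [ 585. -161.]
top [380. 211.] z 62.3 (array([ 440.4, -203.6]), array([94.8, 55.7]), 79.92) blue [ 440. -198.]
top [448. 212.] z 62.4 (array([ 434.4, -380.2]), array([55.8, 95.8]), 1.54) blue [ 434. -382.]
ang [0.0, -6.9, 1.1] tr [-17.7, -11.1, -6.2] rows 1.0
ang [0.1, -13.8, 2.1] tr [-35.3, -22.3, -12.5] rows 1.0
ang [0.1, -20.7, 3.2] tr [-53.0, -33.4, -18.7] rows 1.0
ang [0.2, -27.5, 4.2] tr [-70.6, -44.5, -25.0] rows 1.0
ang [0.2, -34.4, 5.3] tr [-88.3, -55.7, -31.2] rows 1.0
ang [0.2, -41.3, 6.3] tr [-105.9, -66.8, -37.5] rows 1.0
ang [0.3, -48.2, 7.4] tr [-123.6, -77.9, -43.7] rows 1.0
ang [0.3, -55.1, 8.4] tr [-141.3, -89.1, -50.0] rows 1.0
ang [0.4, -62.0, 9.5] tr [-158.9, -100.2, -56.2] rows 1.0
ang [0.4, -68.8, 10.5] tr [-176.6, -111.3, -62.5] rows 1.0
ang [0.5, -75.7, 11.6] tr [-194.2, -122.4, -68.7] rows 1.0
ang [0.5, -82.6, 12.6] tr [-211.9, -133.6, -75.0] rows 1.0
ang [0.5, -89.5, 13.7] tr [-229.6, -144.7, -81.2] rows 1.0
```

arm_command([
  {"angular": [0,-6.9,1.1],"translation": [-17.7,-11,-6],"hand": -1},
  {"angular": [0,-13.8,2.1],"translation": [-35,-22,-12.5],"hand": -1},
  {"angular": [0,-20.7,3.2],"translation": [-53,-33,-19],"hand": -1},
  {"angular": [0,-27.5,4.2],"translation": [-70.6,-44.5,-25],"hand": -1},
  {"angular": [0,-34.4,5.3],"translation": [-88,-55.7,-31],"hand": -1},
  {"angular": [0,-41.3,6.3],"translation": [-106,-67,-37.5],"hand": -1},
  {"angular": [0,-48.2,7.4],"translation": [-123.6,-78,-43.7],"hand": -1},
  {"angular": [0,-55,8.4],"translation": [-141,-89,-50],"hand": -1},
  {"angular": [0.4,-62,9.5],"translation": [-159,-100,-56],"hand": -1},
  {"angular": [0.4,-68.8,10.5],"translation": [-176.6,-111,-62.5],"hand": -1},
  {"angular": [0.5,-75.7,11.6],"translation": [-194,-122.4,-68.7],"hand": -1},
  {"angular": [0.5,-82.6,12.6],"translation": [-212,-133.6,-75],"hand": -1},
])

```text
clock: 25.87
ee_pos: [461.4, -103.2, 157.5]
tcp_rot: [-178.4, 38.4, 81.6]
wrist_force: [-0.7, -0.4, 0.1]
opening: 1.0
gripper_force: 0.0
```

Run:
```python
from h import *
s=status.sense(); print(s['ee_pos'],s['joints'])
plan(grasp((440,-202.3),-100.2,1,110,20),grasp((440,-202.3),-100.2,1))
```

```text
[ 461.40399798 -103.2131035   157.48028777] [ -6.12074121   1.90016109 121.23907211 -42.11606398  67.37967001
  23.31026973]
ang [-0.4, -6.6, 1.5] tr [11.7, -2.9, 45.2] rows 1.1
ang [-0.4, -6.6, 1.5] tr [11.5, -1.9, 170.2] rows 3.0
```

arm_command([
  {"angular": [-0.4,-6.6,1.5],"translation": [11.7,-2.9,30],"hand": -1},
  {"angular": [-0.4,-6.6,1.5],"translation": [11.7,-2.9,45],"hand": -1},
  {"angular": [-0.4,-6.6,1.5],"translation": [11.7,-2.7,45],"hand": -1},
  {"angular": [-0.4,-6.6,1.5],"translation": [11.6,-2.5,70],"hand": -1},
  {"angular": [-0.4,-6.6,1.5],"translation": [11.6,-2.3,95],"hand": -1},
  {"angular": [-0.4,-6.6,1.5],"translation": [11.5,-2,120],"hand": -1},
  {"angular": [-0.4,-6.6,1.5],"translation": [11.5,-1.9,145],"hand": -1},
  {"angular": [-0.4,-6.6,1.5],"translation": [11.5,-1.9,160],"hand": -1},
  {"angular": [-0.4,-6.6,1.5],"translation": [11.5,-1.9,166],"hand": -1},
  {"angular": [-0.4,-6.6,1.5],"translation": [11.5,-1.9,168],"hand": -1},
  {"angular": [-0.4,-6.6,1.5],"translation": [11.5,-1.9,168],"hand": -1},
  {"angular": [-0.4,-6.6,1.5],"translation": [11.5,-1.9,168],"hand": -1},
])

```text
clock: 26.87
ee_pos: [443.1, -195.1, 20.4]
tcp_rot: [179.7, 44.7, 79.5]
wrist_force: [0.2, 0.6, 0.2]
opening: 1.002
gripper_force: 0.0
```

Run:
```python
from h import *
plan(grasp((440,-202.3),-100.2,1))
```

```text
ang [0.1, -0.3, -0.2] tr [0.2, -1.8, 4.5] rows 0.1
```

arm_command([
  {"angular": [0.1,-0.3,-0.2],"translation": [0.2,-1.8,3],"hand": -1},
  {"angular": [0.1,-0.3,-0.2],"translation": [0.2,-1.8,4.2],"hand": -1},
  {"angular": [0.1,-0.3,-0.2],"translation": [0.2,-1.8,4.2],"hand": -0.2},
  {"angular": [0.1,-0.3,-0.2],"translation": [0.2,-1.8,4.2],"hand": 1},
  {"angular": [0.1,-0.3,-0.2],"translation": [0.2,-1.8,4.2],"hand": 1},
  {"angular": [0.1,-0.3,-0.2],"translation": [0.2,-1.8,4.2],"hand": 1},
  {"angular": [0.1,-0.3,-0.2],"translation": [0.2,-1.8,4.2],"hand": 1},
  {"angular": [0.1,-0.3,-0.2],"translation": [0.2,-1.8,4.2],"hand": 1},
])

```text
clock: 27.53
ee_pos: [440.3, -197.6, 16.6]
tcp_rot: [-179.9, 45.0, 79.9]
wrist_force: [0.1, 1.8, 4.2]
opening: 0.696
gripper_force: 63.8
```

arm_command([
  {"angular": [0,0,0],"translation": [-7,0,-7],"hand": 1},
  {"angular": [0,0,0],"translation": [-21,0,-21],"hand": 1},
  {"angular": [0,0,0],"translation": [-35,0,-35],"hand": 1},
  {"angular": [0,0,0],"translation": [-49,0,-49],"hand": 1},
  {"angular": [0,0,0],"translation": [-63,0,-63],"hand": 1},
  {"angular": [0,0,0],"translation": [-77,0,-77],"hand": 1},
  {"angular": [0,0,0],"translation": [-95,0,-95],"hand": 1},
  {"angular": [0,0,0],"translation": [-95,0,-95],"hand": 1},
  {"angular": [0,0,0],"translation": [-95,0,-95],"hand": 1},
])

```text
clock: 28.28
ee_pos: [440.7, -197.8, 151.7]
tcp_rot: [179.9, 44.9, 79.7]
wrist_force: [-0.2, -0.1, -2.9]
opening: 0.696
gripper_force: 63.8
```

Run:
```python
from h import *
s=status.sense(); print(s['ee_pos'],s['opening'],s['gripper_force'])
a=pose(); b=place(PK[3],92,1,70); wp(b,13)
```

```text
[ 440.66664731 -197.82810693  151.71801865] 0.6963010986861676 63.82921036798507
ang [0.0, 6.9, -1.0] tr [15.8, 7.5, -16.4] rows 1.0
ang [0.0, 13.8, -2.1] tr [31.7, 15.0, -32.7] rows 1.0
ang [0.0, 20.7, -3.1] tr [47.5, 22.5, -49.1] rows 1.0
ang [0.0, 27.6, -4.2] tr [63.3, 30.1, -65.5] rows 1.0
ang [0.0, 34.4, -5.2] tr [79.2, 37.6, -81.8] rows 1.0
ang [0.0, 41.3, -6.3] tr [95.0, 45.1, -98.2] rows 1.0
ang [0.0, 48.2, -7.3] tr [110.8, 52.6, -114.6] rows 1.0
ang [0.0, 55.1, -8.4] tr [126.7, 60.1, -130.9] rows 1.0
ang [0.1, 62.0, -9.4] tr [142.5, 67.6, -147.3] rows 1.0
ang [0.1, 68.9, -10.5] tr [158.3, 75.2, -163.7] rows 1.0
ang [0.1, 75.8, -11.5] tr [174.2, 82.7, -180.0] rows 1.0
ang [0.1, 82.7, -12.6] tr [190.0, 90.2, -196.4] rows 1.0
ang [0.1, 89.6, -13.6] tr [205.8, 97.7, -212.8] rows 1.0
```

arm_command([
  {"angular": [0,6.9,-1],"translation": [15.8,7.5,-16.4],"hand": 1},
  {"angular": [0,13.8,-2.1],"translation": [31.7,15,-32.7],"hand": 1},
  {"angular": [0,20.7,-3.1],"translation": [47.5,22.5,-49],"hand": 1},
  {"angular": [0,27.6,-4.2],"translation": [63.3,30,-65.5],"hand": 1},
  {"angular": [0,34.4,-5.2],"translation": [79.2,37.6,-81.8],"hand": 1},
  {"angular": [0,41.3,-6.3],"translation": [95,45,-98.2],"hand": 1},
  {"angular": [0,48.2,-7.3],"translation": [110.8,52.6,-114.6],"hand": 1},
  {"angular": [0,55.1,-8.4],"translation": [126.7,60,-131],"hand": 1},
  {"angular": [0,62,-9.4],"translation": [142.5,67.6,-147.3],"hand": 1},
  {"angular": [0,68.9,-10.5],"translation": [158.3,75,-163.7],"hand": 1},
  {"angular": [0,75.8,-11.5],"translation": [174,82.7,-180],"hand": 1},
  {"angular": [0,81.5,-12.4],"translation": [187.5,89,-193.7],"hand": 1},
])

```text
clock: 29.28
ee_pos: [575.3, 52.2, 152.8]
tcp_rot: [-178.6, -37.3, 90.2]
wrist_force: [-0.4, -0.1, -1.3]
opening: 0.698
gripper_force: 63.9
```

Run:
```python
from h import *
s=status.sense(); print(s['ee_pos'],s['opening'])
plan(place(PK[3],92,1,70),place(PK[3],92,1,35))
```

```text
[575.26815347  52.23610436 152.78109176] 0.6983113237634576
ang [-0.2, 7.7, -1.4] tr [21.5, 14.6, 10.6] rows 1.1
ang [-0.2, 7.7, -1.4] tr [0.3, 15.3, 38.5] rows 0.8
```

arm_command([
  {"angular": [-0.2,7.7,-1.4],"translation": [21.5,14.6,10.6],"hand": 1},
  {"angular": [-0.2,7.7,-1.4],"translation": [21.5,14.6,10.6],"hand": 1},
  {"angular": [-0.2,7.7,-1.4],"translation": [21.5,14.6,10.6],"hand": 1},
  {"angular": [-0.2,7.7,-1.4],"translation": [10,15,25],"hand": 1},
  {"angular": [-0.2,7.7,-1.4],"translation": [0.3,15.3,38.5],"hand": 1},
  {"angular": [-0.2,7.7,-1.4],"translation": [0.3,15.3,38.5],"hand": 1},
  {"angular": [-0.2,7.7,-1.4],"translation": [0.3,15.3,38.5],"hand": 1},
  {"angular": [-0.2,7.7,-1.4],"translation": [0.3,15.3,38.5],"hand": 1},
])

```text
clock: 29.95
ee_pos: [589.9, 75.3, 124.2]
tcp_rot: [179.9, -44.6, 92.1]
wrist_force: [-0.3, -0.6, -0.6]
opening: 0.694
gripper_force: 64.2
```

Run:
```python
from h import *
s=status.sense(); print(s['opening'])
plan(place(PK[3],92,1,35)); plan(place(PK[3],92,1,0))
im,d,c=shot('scene','s7f.png'); cv2.imwrite('pics/s7.png',cv2.resize(im[150:310,290:450,::-1],None,fx=3.5,fy=3.5))
```

```text
0.694429894659986
ang [0.1, 0.4, 0.1] tr [-1.0, -0.3, 2.0] rows 0.1
ang [0.1, 0.4, 0.1] tr [-25.6, -0.4, 26.9] rows 0.9
```

View pics/s7.png

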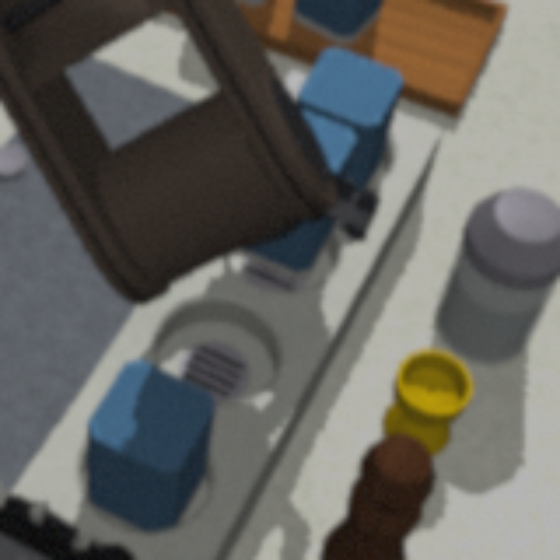

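Pockets 1 and 4 are filled and both tumblers sit upright. The third is over pocket 3 at crop (290,245), so I'll insert it.

arm_command([
  {"angular": [0,0.4,0],"translation": [-4,-0.4,5],"hand": 1},
  {"angular": [0,0.4,0],"translation": [-7,-0.4,8],"hand": 1},
  {"angular": [0,0.4,0],"translation": [-10,-0.4,11],"hand": 1},
  {"angular": [0,0.4,0],"translation": [-13,-0.4,14],"hand": 1},
  {"angular": [0,0.4,0],"translation": [-16,-0.4,17],"hand": 1},
  {"angular": [0,0.4,0],"translation": [-19,-0.4,20],"hand": 1},
  {"angular": [0,0.4,0],"translation": [-22,-0.4,23],"hand": 1},
  {"angular": [0,0.4,0],"translation": [-24,-0.4,25],"hand": 1},
  {"angular": [0,0.4,0],"translation": [-26,-0.4,27],"hand": 1},
  {"angular": [0,0.4,0],"translation": [-27,-0.4,28],"hand": 1},
  {"angular": [0,0.4,0],"translation": [-27,-0.4,28],"hand": 1},
])

```text
clock: 30.92
ee_pos: [589.7, 75.8, 87.4]
tcp_rot: [179.9, -45.2, 92.2]
wrist_force: [-3.5, -1.4, 8.1]
opening: 0.698
gripper_force: 64.8
```

arm_command([
  {"angular": [0,0,0],"translation": [0,0,0],"hand": 0},
  {"angular": [0,0,0],"translation": [0,0,0],"hand": -0.7},
  {"angular": [0,0,0],"translation": [0,0,0],"hand": -1},
  {"angular": [0,0,0],"translation": [0,0,-10],"hand": -1},
  {"angular": [0,0,0],"translation": [0,0,-35],"hand": -1},
  {"angular": [0,0,0],"translation": [10,0,-70],"hand": -1},
  {"angular": [0,0,0],"translation": [35,0,-105],"hand": -1},
  {"angular": [0,0,0],"translation": [65,0,-135],"hand": -1},
  {"angular": [0,0,0],"translation": [90,0,-160],"hand": -1},
  {"angular": [0,0,0],"translation": [90,0,-160],"hand": -1},
])

```text
clock: 31.75
ee_pos: [594.7, 24.6, 272.3]
tcp_rot: [178.5, -44.8, 93.0]
wrist_force: [0.2, 0.0, 0.7]
opening: 0.996
gripper_force: 0.0
```

```bash
cat > t4.py <<'E'
import h
from h import *
h.TH=np.radians(58); h.S=30.
E
python3 - <<'E'
from t4 import *
import fk
s=status.sense(); print(s['ee_pos'],s['joints'])
lying('scene'); lying('top',(350,680,-480,230))
b=grasp((434.8,-378.6),89.9,-1,110,60); q,e=fk.ik(*b,[-65,45,75,23,110,-66]); print(q,e)
wp(b,16)
E
```

```text
[594.67321578  24.58223868 272.29934472] [-23.60251047  10.63654304 100.58249395  39.84994983  90.90038718
 -33.49245571]
scene [199. 343.] z 62.5 (array([ 435.6, -375.8]), array([95.5, 57.3]), 89.81) blue [ 436. -381.]
top [248. 156.] z 131.6 (array([586.9, 159.8]), array([59.1, 61.1]), 89.98) blue [585. 160.]
top [285. 155.] z 131.9 (array([590.2,  60.1]), array([60.1, 59.2]), 2.94) blue [589.  62.]
top [447. 212.] z 62.5 (array([ 434.2, -379.4]), array([55.9, 95.5]), 0.54) blue [ 435. -382.]
[-65.140144    45.42312001  71.8191683   23.49859822 116.16704132
 -65.29048054] 4.320099833421409e-12
ang [-0.1, 0.8, 0.1] tr [-27.9, -11.0, -16.8] rows 0.8
ang [-0.2, 1.6, 0.2] tr [-55.7, -22.0, -33.5] rows 0.8
ang [-0.3, 2.5, 0.3] tr [-83.6, -33.1, -50.3] rows 0.8
ang [-0.3, 3.3, 0.4] tr [-111.5, -44.1, -67.0] rows 0.8
ang [-0.4, 4.1, 0.5] tr [-139.4, -55.1, -83.8] rows 0.8
ang [-0.5, 4.9, 0.6] tr [-167.2, -66.1, -100.6] rows 0.8
ang [-0.6, 5.7, 0.7] tr [-195.1, -77.1, -117.3] rows 0.8
ang [-0.7, 6.6, 0.8] tr [-223.0, -88.1, -134.1] rows 0.8
ang [-0.8, 7.4, 0.9] tr [-250.8, -99.2, -150.9] rows 0.8
ang [-0.9, 8.2, 1.0] tr [-278.7, -110.2, -167.6] rows 0.8
ang [-1.0, 9.0, 1.1] tr [-306.6, -121.2, -184.4] rows 0.8
ang [-1.0, 9.8, 1.2] tr [-334.5, -132.2, -201.1] rows 0.8
ang [-1.1, 10.7, 1.4] tr [-362.3, -143.2, -217.9] rows 0.8
ang [-1.2, 11.5, 1.5] tr [-390.2, -154.3, -234.7] rows 0.8
ang [-1.3, 12.3, 1.6] tr [-418.1, -165.3, -251.4] rows 0.8
ang [-1.4, 13.1, 1.7] tr [-445.9, -176.3, -268.2] rows 0.8
```

arm_command([
  {"angular": [-0.1,1,0.1],"translation": [-34,-13,-20],"hand": -1},
  {"angular": [-0.2,2,0.3],"translation": [-68,-27,-41],"hand": -1},
  {"angular": [-0.3,3,0.4],"translation": [-102,-40,-61],"hand": -1},
  {"angular": [-0.4,4,0.5],"translation": [-137,-54,-82],"hand": -1},
  {"angular": [-0.5,5,0.6],"translation": [-171,-67.5,-103],"hand": -1},
  {"angular": [-0.6,6,0.8],"translation": [-205,-81,-123],"hand": -1},
  {"angular": [-0.8,7,0.9],"translation": [-239,-94.5,-144],"hand": -1},
  {"angular": [-0.9,8,1],"translation": [-273,-108,-164],"hand": -1},
  {"angular": [-1,9,1.1],"translation": [-307,-121,-185],"hand": -1},
  {"angular": [-1,10,1.2],"translation": [-341,-135,-205],"hand": -1},
  {"angular": [-1.2,11,1.4],"translation": [-375,-148,-226],"hand": -1},
  {"angular": [-1.3,12,1.5],"translation": [-410,-162,-246.5],"hand": -1},
])

```text
clock: 32.85
ee_pos: [445.9, -439.4, 144.0]
tcp_rot: [-179.4, -57.3, 89.5]
wrist_force: [1.2, -0.0, 0.4]
opening: 1.0
gripper_force: 0.0
```

Run:
```python
from t4 import *
s=status.sense(); print(s['ee_pos'],s['joints'])
lying('top',(350,680,-480,230))
g=lambda u,l:grasp((434.8,-378.6),89.9,-1,u,l)
plan(g(110,20),g(0,0))
```

```text
[ 445.87846442 -439.36788845  144.0480008 ] [-62.81270758  41.05500976  77.95549769  24.49024143 113.22553437
 -64.07988994]
top [359. 151.] z 131.7 (array([ 596.6, -138.3]), array([60. , 59.5]), 0.73) blue [ 595. -138.]
top [248. 156.] z 132.0 (array([587.1, 160.1]), array([60.6, 58.7]), 0.08) blue [584. 160.]
top [285. 155.] z 132.4 (array([590.2,  59.8]), array([59.6, 58.7]), 1.57) blue [588.  59.]
top [447. 212.] z 62.4 (array([ 433.4, -379.7]), array([96.2, 55.8]), 89.05) blue [ 434. -384.]
ang [-0.1, 0.7, -0.6] tr [-56.0, -6.8, -12.4] rows 1.4
ang [-0.1, 0.7, -0.6] tr [-71.5, -6.4, 108.3] rows 2.9
```

arm_command([
  {"angular": [-0.1,0.7,-0.6],"translation": [-30,-6.8,-7],"hand": -1},
  {"angular": [-0.1,0.7,-0.6],"translation": [-56,-6.8,-12],"hand": -1},
  {"angular": [-0.1,0.7,-0.6],"translation": [-60,-6.6,-5],"hand": -1},
  {"angular": [-0.1,0.7,-0.6],"translation": [-71.5,-6.4,15],"hand": -1},
  {"angular": [-0.1,0.7,-0.6],"translation": [-71.5,-6.4,40],"hand": -1},
  {"angular": [-0.1,0.7,-0.6],"translation": [-71.5,-6.4,65],"hand": -1},
  {"angular": [-0.1,0.7,-0.6],"translation": [-71.5,-6.4,85],"hand": -1},
  {"angular": [-0.1,0.7,-0.6],"translation": [-71.5,-6.4,98],"hand": -1},
  {"angular": [-0.1,0.7,-0.6],"translation": [-71.5,-6.4,104],"hand": -1},
  {"angular": [-0.1,0.7,-0.6],"translation": [-71.5,-6.4,106],"hand": -1},
  {"angular": [-0.1,0.7,-0.6],"translation": [-71.5,-6.4,106],"hand": -1},
  {"angular": [-0.1,0.7,-0.6],"translation": [-71.5,-6.4,106],"hand": -1},
])

```text
clock: 33.9
ee_pos: [440.9, -389.6, 30.0]
tcp_rot: [179.3, -57.6, 90.9]
wrist_force: [0.0, 0.4, 0.2]
opening: 0.998
gripper_force: 0.0
```

Run:
```python
from t4 import *
plan(grasp((434.8,-378.6),89.9,-1,0,0))
```

```text
ang [-0.1, 0.4, 0.6] tr [-9.6, -6.2, 2.7] rows 0.3
```

arm_command([
  {"angular": [-0.1,0.4,0.6],"translation": [-5,-6.2,1],"hand": -1},
  {"angular": [-0.1,0.4,0.6],"translation": [-9.6,-6.2,2.7],"hand": -1},
  {"angular": [-0.1,0.4,0.6],"translation": [-9.6,-6.2,2.7],"hand": -1},
  {"angular": [-0.1,0.4,0.6],"translation": [-9.6,-6.2,2.7],"hand": -1},
])

```text
clock: 34.23
ee_pos: [434.0, -391.7, 19.1]
tcp_rot: [-179.7, -58.2, 89.7]
wrist_force: [1.0, 0.1, 0.3]
opening: 0.999
gripper_force: 0.0
```

Run:
```python
from t4 import *
plan(grasp((434.8,-378.6),89.9,-1,0,0))
```

```text
ang [-0.0, -0.2, -0.1] tr [0.7, 0.7, -1.4] rows 0.0
```

arm_command([
  {"angular": [0,0,0],"translation": [0.5,0.7,-1],"hand": -0.2},
  {"angular": [0,0,0],"translation": [0.5,0.7,-1],"hand": 1},
  {"angular": [0,0,0],"translation": [0.5,0.7,-1],"hand": 1},
  {"angular": [0,0,0],"translation": [0.5,0.7,-1],"hand": 1},
  {"angular": [0,0,0],"translation": [0.5,0.7,-1],"hand": 1},
  {"angular": [0,0,0],"translation": [0.5,0.7,-1],"hand": 1},
])

```text
clock: 34.73
ee_pos: [435.3, -392.4, 21.1]
tcp_rot: [-179.8, -58.1, 89.8]
wrist_force: [-0.4, -3.0, 1.0]
opening: 0.696
gripper_force: 66.3
```

arm_command([
  {"angular": [0,0,0],"translation": [8,0,-5],"hand": 1},
  {"angular": [0,0,0],"translation": [25,0,-16],"hand": 1},
  {"angular": [0,0,0],"translation": [42,0,-26],"hand": 1},
  {"angular": [0,0,0],"translation": [60,0,-37],"hand": 1},
  {"angular": [0,0,0],"translation": [80,0,-50],"hand": 1},
  {"angular": [0,0,0],"translation": [100,0,-62],"hand": 1},
  {"angular": [0,0,0],"translation": [120,0,-75],"hand": 1},
  {"angular": [0,0,0],"translation": [135,0,-84],"hand": 1},
  {"angular": [0,0,0],"translation": [135,0,-84],"hand": 1},
  {"angular": [0,0,0],"translation": [135,0,-84],"hand": 1},
])

```text
clock: 35.57
ee_pos: [435.6, -392.3, 180.0]
tcp_rot: [-179.9, -58.0, 89.8]
wrist_force: [-0.2, 0.4, -2.6]
opening: 0.697
gripper_force: 66.2
```

Run:
```python
from t4 import *
s=status.sense(); print(s['ee_pos'],s['opening'],s['gripper_force'])
wp(place(PK[2],-88,-1,90),18)
```

```text
[ 435.58198563 -392.31557039  179.95237747] 0.6969905524825457 66.24613881111145
ang [0.0, -5.0, -0.1] tr [10.5, 8.8, 16.1] rows 0.7
ang [0.0, -10.0, -0.3] tr [21.0, 17.5, 32.1] rows 0.7
ang [0.1, -15.0, -0.4] tr [31.5, 26.3, 48.2] rows 0.7
ang [0.1, -20.0, -0.5] tr [41.9, 35.0, 64.2] rows 0.7
ang [0.1, -25.0, -0.6] tr [52.4, 43.8, 80.3] rows 0.7
ang [0.1, -30.0, -0.8] tr [62.9, 52.6, 96.4] rows 0.7
ang [0.2, -35.0, -0.9] tr [73.4, 61.3, 112.4] rows 0.7
ang [0.2, -40.0, -1.0] tr [83.9, 70.1, 128.5] rows 0.7
ang [0.2, -45.0, -1.1] tr [94.4, 78.8, 144.6] rows 0.7
ang [0.2, -50.0, -1.3] tr [104.8, 87.6, 160.6] rows 0.7
ang [0.3, -55.0, -1.4] tr [115.3, 96.4, 176.7] rows 0.7
ang [0.3, -60.0, -1.5] tr [125.8, 105.1, 192.7] rows 0.7
ang [0.3, -65.0, -1.6] tr [136.3, 113.9, 208.8] rows 0.7
ang [0.3, -70.0, -1.8] tr [146.8, 122.6, 224.9] rows 0.7
ang [0.4, -75.0, -1.9] tr [157.3, 131.4, 240.9] rows 0.7
ang [0.4, -80.0, -2.0] tr [167.7, 140.2, 257.0] rows 0.7
ang [0.4, -85.0, -2.1] tr [178.2, 148.9, 273.0] rows 0.7
ang [0.4, -90.0, -2.3] tr [188.7, 157.7, 289.1] rows 0.7
```

Run:
```python
from t4 import *
import fk
b=place(PK[2],-88,-1,160); print(fk.ik(*b,[-2,12,106,-36,64,14]))
wp(b,15)
```

```text
(array([ -1.58184847,   7.05706536, 102.61627732, -33.88864131,
        71.53801776,   7.78669174]), np.float64(4.490630090003833e-12))
ang [0.0, -6.0, -0.2] tr [16.5, 10.5, 16.8] rows 0.8
ang [0.1, -12.0, -0.3] tr [33.1, 21.0, 33.6] rows 0.8
ang [0.1, -18.0, -0.5] tr [49.6, 31.5, 50.4] rows 0.8
ang [0.1, -24.0, -0.6] tr [66.1, 42.0, 67.2] rows 0.8
ang [0.1, -30.0, -0.8] tr [82.7, 52.5, 84.0] rows 0.8
ang [0.2, -36.0, -0.9] tr [99.2, 63.0, 100.8] rows 0.8
ang [0.2, -42.0, -1.1] tr [115.8, 73.5, 117.6] rows 0.8
ang [0.2, -48.0, -1.2] tr [132.3, 84.0, 134.4] rows 0.8
ang [0.3, -54.0, -1.4] tr [148.8, 94.5, 151.2] rows 0.8
ang [0.3, -60.0, -1.5] tr [165.4, 105.1, 168.0] rows 0.8
ang [0.3, -66.0, -1.7] tr [181.9, 115.6, 184.8] rows 0.8
ang [0.3, -72.0, -1.8] tr [198.4, 126.1, 201.6] rows 0.8
ang [0.4, -78.0, -2.0] tr [215.0, 136.6, 218.4] rows 0.8
ang [0.4, -84.0, -2.1] tr [231.5, 147.1, 235.2] rows 0.8
ang [0.4, -90.0, -2.3] tr [248.0, 157.6, 252.0] rows 0.8
```

arm_command([
  {"angular": [0,-6,-0.2],"translation": [17,10.5,17],"hand": 1},
  {"angular": [0,-12,-0.3],"translation": [33,21,33.6],"hand": 1},
  {"angular": [0,-18,-0.5],"translation": [49.6,31.5,50.4],"hand": 1},
  {"angular": [0,-24,-0.6],"translation": [66,42,67],"hand": 1},
  {"angular": [0,-30,-0.8],"translation": [82.7,52.5,84],"hand": 1},
  {"angular": [0.2,-36,-0.9],"translation": [99,63,101],"hand": 1},
  {"angular": [0.2,-42,-1.1],"translation": [116,73.5,117.6],"hand": 1},
  {"angular": [0.2,-48,-1.2],"translation": [132,84,134.4],"hand": 1},
  {"angular": [0.3,-54,-1.4],"translation": [149,94.5,151],"hand": 1},
  {"angular": [0.3,-60,-1.5],"translation": [165,105,168],"hand": 1},
  {"angular": [0.3,-66,-1.7],"translation": [182,115.6,185],"hand": 1},
  {"angular": [0.3,-72,-1.8],"translation": [198.4,126,201.6],"hand": 1},
])

```text
clock: 36.57
ee_pos: [561.0, -114.5, 239.6]
tcp_rot: [179.9, 14.0, 91.6]
wrist_force: [0.6, -1.0, -2.4]
opening: 0.696
gripper_force: 66.0
```

Run:
```python
from t4 import *
s=status.sense(); print(s['ee_pos'],s['opening'])
plan(place(PK[2],-88,-1,160),place(PK[2],-88,-1,100))
```

```text
[ 561.00576069 -114.48562694  239.5919466 ] 0.6956017961213607
ang [-0.1, -18.0, -0.4] tr [60.1, 34.6, -32.3] rows 2.5
ang [-0.1, -18.0, -0.4] tr [74.7, 34.5, 25.9] rows 1.4
```

arm_command([
  {"angular": [0,-6,0],"translation": [20,12,-11],"hand": 1},
  {"angular": [0,-12,0],"translation": [40,23,-21],"hand": 1},
  {"angular": [0,-18,-0.4],"translation": [60,34.6,-32],"hand": 1},
  {"angular": [0,-18,-0.4],"translation": [60,34.6,-32],"hand": 1},
  {"angular": [0,-18,-0.4],"translation": [60,34.6,-32],"hand": 1},
  {"angular": [0,-18,-0.4],"translation": [60,34.6,-32],"hand": 1},
])

```text
clock: 37.07
ee_pos: [593.5, -49.1, 255.5]
tcp_rot: [-179.8, 31.8, 92.1]
wrist_force: [-0.7, 0.1, -1.3]
opening: 0.694
gripper_force: 66.2
```

Run:
```python
from t4 import *
s=status.sense(); print(s['ee_pos'],s['opening'])
plan(place(PK[2],-88,-1,100),place(PK[2],-88,-1,38))
```

```text
[593.4628142  -49.12094183 255.53693486] 0.6937162286293618
ang [-0.2, -0.2, 0.1] tr [32.6, 0.5, 49.4] rows 1.4
ang [-0.2, -0.2, 0.1] tr [65.3, 0.7, 102.1] rows 1.5
```

arm_command([
  {"angular": [0,-0.2,0],"translation": [11,0.5,17],"hand": 1},
  {"angular": [0,-0.2,0],"translation": [22,0.5,33],"hand": 1},
  {"angular": [0,-0.2,0],"translation": [33,0.5,49.4],"hand": 1},
  {"angular": [0,-0.2,0],"translation": [43,0.6,66],"hand": 1},
  {"angular": [0,-0.2,0],"translation": [53,0.6,82],"hand": 1},
  {"angular": [0,-0.2,0],"translation": [61,0.7,95],"hand": 1},
  {"angular": [0,-0.2,0],"translation": [65.3,0.7,102],"hand": 1},
  {"angular": [0,-0.2,0],"translation": [65.3,0.7,102],"hand": 1},
  {"angular": [0,-0.2,0],"translation": [65.3,0.7,102],"hand": 1},
  {"angular": [0,-0.2,0],"translation": [65.3,0.7,102],"hand": 1},
])

```text
clock: 37.9
ee_pos: [596.3, -48.3, 138.6]
tcp_rot: [179.7, 32.1, 91.8]
wrist_force: [-0.1, -0.4, -3.0]
opening: 0.695
gripper_force: 66.2
```

Run:
```python
from t4 import *
s=status.sense(); print(s['ee_pos'],s['opening'])
plan(place(PK[2],-88,-1,38)); plan(place(PK[2],-88,-1,0))
im,d,c=shot('scene','s8f.png'); cv2.imwrite('pics/s8.png',cv2.resize(im[140:320,270:450,::-1],None,fx=3.3,fy=3.3))
```

```text
[596.34419428 -48.28337392 138.5988619 ] 0.6951227623790236
ang [0.2, 0.1, -0.2] tr [3.1, -2.6, 3.0] rows 0.1
ang [0.2, 0.1, -0.2] tr [23.3, -2.7, 35.2] rows 1.0
```

View pics/s8.png

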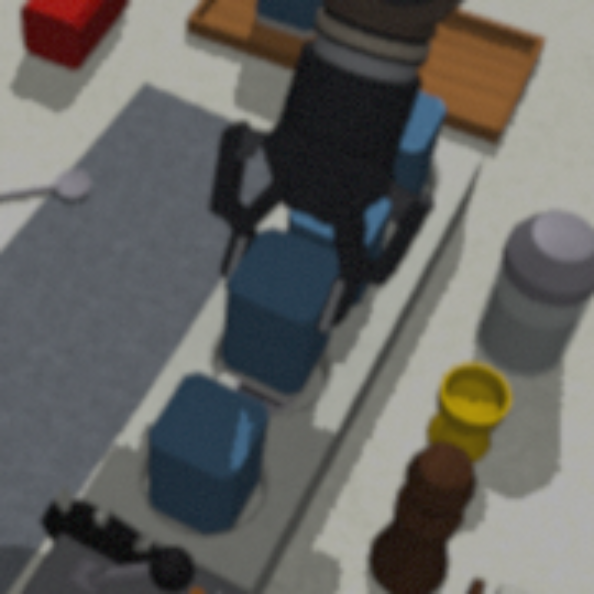

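The tumbler is over pocket 2 at crop (280,310), with its neighbours upright. I'll insert it gradually.

arm_command([
  {"angular": [0.2,0,-0.2],"translation": [3,-2.6,3],"hand": 1},
  {"angular": [0.2,0,-0.2],"translation": [3,-2.6,3],"hand": 1},
  {"angular": [0.2,0,-0.2],"translation": [5,-2.6,6],"hand": 1},
  {"angular": [0.2,0,-0.2],"translation": [7,-2.6,9.5],"hand": 1},
  {"angular": [0.2,0,-0.2],"translation": [9,-2.6,12.5],"hand": 1},
  {"angular": [0.2,0,-0.2],"translation": [11,-2.6,15.5],"hand": 1},
  {"angular": [0.2,0,-0.2],"translation": [13,-2.6,19],"hand": 1},
  {"angular": [0.2,0,-0.2],"translation": [15,-2.6,22],"hand": 1},
  {"angular": [0.2,0,-0.2],"translation": [17,-2.6,25],"hand": 1},
  {"angular": [0.2,0,-0.2],"translation": [17,-2.6,25],"hand": 1},
])

```text
clock: 38.78
ee_pos: [592.3, -46.7, 105.7]
tcp_rot: [-179.7, 32.1, 92.2]
wrist_force: [-0.5, 0.2, -2.4]
opening: 0.692
gripper_force: 66.2
```

Run:
```python
from t4 import *
plan(place(PK[2],-88,-1,0)); print(status.sense()['wrist_force'],status.sense()['moment'])
```

```text
ang [-0.2, 0.1, 0.2] tr [4.4, 1.5, 8.3] rows 0.2
[-0.52743373  0.17550625 -2.36594916] [0.48544602 0.03498895 0.03980957]
```

arm_command([
  {"angular": [-0.2,0,0.2],"translation": [1.5,1.5,3],"hand": 1},
  {"angular": [-0.2,0,0.2],"translation": [3,1.5,5.5],"hand": 1},
  {"angular": [-0.2,0,0.2],"translation": [4.4,1.5,8],"hand": 1},
  {"angular": [-0.2,0,0.2],"translation": [4.4,1.5,8],"hand": 1},
  {"angular": [-0.2,0,0.2],"translation": [4.4,1.5,8],"hand": 1},
])

```text
clock: 39.2
ee_pos: [594.3, -47.3, 97.7]
tcp_rot: [179.9, 32.1, 91.9]
wrist_force: [-0.7, 0.1, -3.0]
opening: 0.696
gripper_force: 66.1
```

Run:
```python
from t4 import *
plan(place(PK[2],-88,-1,0))
```

```text
ang [0.0, 0.1, -0.1] tr [0.6, -0.6, 1.2] rows 0.0
```

arm_command([
  {"angular": [0,0,0],"translation": [1,-0.4,1.3],"hand": 1},
  {"angular": [0,0,0],"translation": [1.6,-0.4,2.4],"hand": 1},
  {"angular": [0,0,0],"translation": [1.6,-0.4,2.4],"hand": 1},
])

```text
clock: 39.45
ee_pos: [594.5, -47.3, 97.2]
tcp_rot: [179.8, 32.2, 91.8]
wrist_force: [-3.2, 1.0, 6.0]
opening: 0.692
gripper_force: 67.1
```

arm_command([
  {"angular": [0,0,0],"translation": [0,0,0],"hand": 0},
  {"angular": [0,0,0],"translation": [0,0,0],"hand": -0.7},
  {"angular": [0,0,0],"translation": [0,0,0],"hand": -1},
  {"angular": [0,0,0],"translation": [0,0,-10],"hand": -1},
  {"angular": [0,0,0],"translation": [0,0,-35],"hand": -1},
  {"angular": [0,0,0],"translation": [-10,0,-70],"hand": -1},
  {"angular": [0,0,0],"translation": [-30,0,-105],"hand": -1},
  {"angular": [0,0,0],"translation": [-60,0,-145],"hand": -1},
  {"angular": [0,0,0],"translation": [-90,0,-180],"hand": -1},
  {"angular": [0,0,0],"translation": [-90,0,-180],"hand": -1},
])

```text
clock: 40.28
ee_pos: [595.6, -28.1, 304.9]
tcp_rot: [179.0, 32.2, 91.5]
wrist_force: [0.1, 1.4, 1.7]
opening: 0.998
gripper_force: 0.0
```

Run:
```python
from t4 import *
import fk
s=status.sense(); print(s['ee_pos'],s['joints'])
lying('top',(340,690,-480,450))
for hd in(90,0): 
    for x in(520,629): print(hd,fk.ik([x,-237,300],down(hd),[-35,0,100,0,90,-120 if hd else -30]))
b=(np.array([500,-60,400.]),down(2)); print(fk.ik(*b,[-18,-10,101,0,89,-20]))
wp(b,10)
```

```text
[595.56854036 -28.06739064 304.9381536 ] [  0.35839186   5.17344935  99.57035657 -33.2743713   75.96004648
   7.09998257]
top [359. 151.] z 131.7 (array([ 596.6, -137.9]), array([60.8, 59.5]), 0.19) blue [ 594. -136.]
top [324. 153.] z 132.3 (array([593.8, -40.4]), array([61.1, 59.2]), 3.19) blue [592. -42.]
top [289. 157.] z 132.6 (array([588.2,  45. ]), array([28.9, 57. ]), 83.64) blue [582.  50.]
top [177. 187.] z 127.9 (array([508.1, 347.8]), array([61.6, 60. ]), 81.58) blue [507. 348.]
top [177. 221.] z 128.1 (array([417.4, 345.9]), array([60.1, 61.3]), 2.99) blue [416. 346.]
90 (array([-3.46724690e+01,  7.10562489e-01,  1.00752069e+02, -2.48850811e-14,
        7.85373686e+01, -1.24672469e+02]), np.float64(5.684341886080802e-14))
90 (array([-2.92798078e+01,  1.36699366e+01,  8.65086449e+01, -1.55706520e-14,
        7.98214185e+01, -1.19279808e+02]), np.float64(2.8421709430404007e-13))
0 (array([-3.46724690e+01,  7.10562489e-01,  1.00752069e+02, -2.44363944e-14,
        7.85373686e+01, -3.46724690e+01]), np.float64(1.1368683772161603e-13))
0 (array([-2.92798078e+01,  1.36699366e+01,  8.65086449e+01, -1.93353108e-14,
        7.98214185e+01, -2.92798078e+01]), np.float64(1.4210854715202004e-13))
(array([-1.84017410e+01, -1.02533223e+01,  1.00886279e+02, -3.97786484e-14,
        8.93670437e+01, -2.04017410e+01]), np.float64(1.7053025658242404e-12))
ang [0.1, 3.2, -0.0] tr [-7.5, -9.5, -6.6] rows 0.4
ang [0.2, 6.4, -0.1] tr [-15.1, -19.1, -13.3] rows 0.4
ang [0.3, 9.7, -0.1] tr [-22.6, -28.6, -19.9] rows 0.4
ang [0.4, 12.9, -0.1] tr [-30.2, -38.1, -26.6] rows 0.4
ang [0.5, 16.1, -0.1] tr [-37.7, -47.7, -33.2] rows 0.4
ang [0.5, 19.3, -0.2] tr [-45.3, -57.2, -39.8] rows 0.4
ang [0.6, 22.5, -0.2] tr [-52.8, -66.7, -46.5] rows 0.4
ang [0.7, 25.8, -0.2] tr [-60.3, -76.3, -53.1] rows 0.4
ang [0.8, 29.0, -0.3] tr [-67.9, -85.8, -59.8] rows 0.4
ang [0.9, 32.2, -0.3] tr [-75.4, -95.3, -66.4] rows 0.4
```

All four shorts are seated and both tall tumblers are on the tray. Next is the lever.

Run:
```python
from h import *
im,d,c=shot('top'); P=cloud(d,c); Z=P[...,2]
kn=(P[...,1]<-215)&(P[...,1]>-275)&(P[...,0]>500)&(P[...,0]<680)&(Z>125)
for m,cc in blobs(kn,P,5): print('knob',np.round(cc),m.sum(),np.round(P[m].min(0),1),np.round(P[m].max(0),1))
ob=(P[...,0]>660)&(P[...,0]<800)&(P[...,1]<-130)&(P[...,1]>-330)&(Z>40)
for m,cc in blobs(ob,P,20): print('obst',np.round(cc),np.round(P[m].min(0)),np.round(P[m].max(0)))
plan(((629,-237,290),down(2)))
```

```text
knob [398. 137.] 98 [ 606.5 -249.6  125.3] [ 640.8 -226.   167.7]
obst [423.  91.] [ 707. -330.   40.] [ 800. -282.  193.]
obst [377.  85.] [ 773. -281.   40.] [ 800. -132.  139.]
ang [0.7, 32.1, -0.2] tr [-171.9, 26.9, 121.5] rows 5.1
```

arm_command([
  {"angular": [0.1,6,0],"translation": [-30,5,20],"hand": -1},
  {"angular": [0.3,13,0],"translation": [-65,10,45],"hand": -1},
  {"angular": [0.4,20,0],"translation": [-100,16,70],"hand": -1},
  {"angular": [0.5,26,0],"translation": [-135,21,95],"hand": -1},
  {"angular": [0.7,32,-0.2],"translation": [-172,27,121.5],"hand": -1},
  {"angular": [0.7,32,-0.2],"translation": [-172,27,121.5],"hand": -1},
  {"angular": [0.7,32,-0.2],"translation": [-172,27,121.5],"hand": -1},
  {"angular": [0.7,32,-0.2],"translation": [-172,27,121.5],"hand": -1},
  {"angular": [0.7,32,-0.2],"translation": [-172,27,121.5],"hand": -1},
])

```text
clock: 41.13
ee_pos: [626.8, -235.3, 282.2]
tcp_rot: [-179.3, -0.0, 92.0]
wrist_force: [-0.2, 1.0, -0.6]
opening: 0.999
gripper_force: 0.0
```

Run:
```python
from h import *
print(pose()[0]); plan(((629,-237.5,180),down(2)),((629,-237.5,143),None))
```

```text
[ 626.82473574 -235.27975903  282.18611022]
ang [-0.7, -0.0, 0.0] tr [-2.3, 3.4, 102.2] rows 2.5
ang [-0.7, -0.0, 0.0] tr [-2.3, 3.9, 139.1] rows 0.9
```

arm_command([
  {"angular": [-0.7,0,0],"translation": [-2.3,3,30],"hand": -1},
  {"angular": [-0.7,0,0],"translation": [-2.3,3.4,60],"hand": -1},
  {"angular": [-0.7,0,0],"translation": [-2.3,3.4,85],"hand": -1},
  {"angular": [-0.7,0,0],"translation": [-2.3,3.4,105],"hand": -1},
  {"angular": [-0.7,0,0],"translation": [-2.3,3.6,122],"hand": -1},
  {"angular": [-0.7,0,0],"translation": [-2.3,3.8,134],"hand": -1},
  {"angular": [-0.7,0,0],"translation": [-2.3,3.9,138],"hand": -1},
  {"angular": [-0.7,0,0],"translation": [-2.3,3.9,138],"hand": -1},
  {"angular": [-0.7,0,0],"translation": [-2.3,3.9,138],"hand": -1},
])

```text
clock: 41.88
ee_pos: [630.3, -238.8, 146.8]
tcp_rot: [179.8, 0.1, 92.0]
wrist_force: [0.7, 0.6, 0.4]
opening: 0.996
gripper_force: 0.0
```

Run:
```python
from h import *
print(pose()[0]); plan(((629,-237.5,143),down(2)))
```

```text
[ 630.34313048 -238.7665297   146.8036092 ]
ang [0.2, 0.1, 0.0] tr [1.3, -1.3, 3.8] rows 0.1
```

arm_command([
  {"angular": [0,0,0],"translation": [1.3,-1.3,2.5],"hand": -1},
  {"angular": [0,0,0],"translation": [1.3,-1.3,2.5],"hand": 0},
  {"angular": [0,0,0],"translation": [1.3,-1.3,2.5],"hand": 1},
  {"angular": [0,0,0],"translation": [1.3,-1.3,2.5],"hand": 1},
  {"angular": [0,0,0],"translation": [1.3,-1.3,2.5],"hand": 1},
  {"angular": [0,0,0],"translation": [1.3,-1.3,2.5],"hand": 1},
  {"angular": [0,0,0],"translation": [1.3,-1.3,2.5],"hand": 1},
  {"angular": [0,0,0],"translation": [1.3,-1.3,2.5],"hand": 1},
])

```text
clock: 42.55
ee_pos: [629.0, -238.5, 144.0]
tcp_rot: [179.8, 0.1, 91.9]
wrist_force: [0.9, 0.5, 1.5]
opening: 0.268
gripper_force: 58.7
```

Run:
```python
from h import *
print(pose()[0]); p=pose()[0]
k0=np.array([p[0],p[1],152.]); piv=np.array([570,p[1],65.]); R0=down(2); f=hv(2)
w=[]
for t in np.linspace(.6,0,9)[1:]:
    w.append((p+f*105*(np.sin(t)-np.sin(.6))+[0,0,105*(np.cos(t)-np.cos(.6))],R0))
plan(*w)
```

```text
[ 628.96341011 -238.53031713  143.96471566]
ang [0.2, 0.1, -0.1] tr [-0.0, -6.6, -4.2] rows 0.2
ang [0.2, 0.1, -0.1] tr [-0.0, -13.6, -7.9] rows 0.2
ang [0.2, 0.1, -0.1] tr [-0.0, -20.8, -11.1] rows 0.2
ang [0.2, 0.1, -0.1] tr [-0.1, -28.2, -13.7] rows 0.2
ang [0.2, 0.1, -0.1] tr [-0.1, -35.8, -15.8] rows 0.2
ang [0.2, 0.1, -0.1] tr [-0.1, -43.5, -17.3] rows 0.2
ang [0.2, 0.1, -0.1] tr [-0.1, -51.4, -18.2] rows 0.2
ang [0.2, 0.1, -0.1] tr [-0.1, -59.2, -18.5] rows 0.2
```

arm_command([
  {"angular": [0,0,0],"translation": [0,-6.6,-4.2],"hand": 1},
  {"angular": [0,0,0],"translation": [0,-13.6,-7.9],"hand": 1},
  {"angular": [0,0,0],"translation": [0,-20.8,-11],"hand": 1},
  {"angular": [0,0,0],"translation": [0,-28.2,-13.7],"hand": 1},
  {"angular": [0,0,0],"translation": [0,-35.8,-15.8],"hand": 1},
  {"angular": [0,0,0],"translation": [0,-43.5,-17.3],"hand": 1},
  {"angular": [0,0,0],"translation": [0,-51.4,-18.2],"hand": 1},
  {"angular": [0,0,0],"translation": [0,-59.2,-18.5],"hand": 1},
  {"angular": [0,0,0],"translation": [0,-59.2,-18.5],"hand": 1},
  {"angular": [0,0,0],"translation": [0,-59.2,-18.5],"hand": 1},
  {"angular": [0,0,0],"translation": [0,-59.2,-18.5],"hand": 1},
])

```text
clock: 43.47
ee_pos: [572.2, -240.6, 168.2]
tcp_rot: [179.4, 0.2, 92.0]
wrist_force: [-1.3, 10.7, 17.9]
opening: 0.259
gripper_force: 58.9
```

arm_command([
  {"angular": [0,0,0],"translation": [0,-1,0],"hand": 0.4},
  {"angular": [0,0,0],"translation": [0,-1,0],"hand": 0},
  {"angular": [0,0,0],"translation": [0,-1,0],"hand": -0.6},
  {"angular": [0,0,0],"translation": [0,-1,0],"hand": -1},
  {"angular": [0,0,0],"translation": [0,-1,0],"hand": -1},
  {"angular": [0,0,0],"translation": [0,-1,-20],"hand": -1},
  {"angular": [0,0,0],"translation": [0,-1,-50],"hand": -1},
  {"angular": [0,0,0],"translation": [0,-1,-90],"hand": -1},
  {"angular": [0,0,0],"translation": [0,-1,-130],"hand": -1},
  {"angular": [0,0,0],"translation": [0,-80,-170],"hand": -1},
  {"angular": [0,0,0],"translation": [0,-120,-200],"hand": -1},
  {"angular": [0,0,0],"translation": [0,-120,-200],"hand": -1},
])

```text
clock: 44.47
ee_pos: [458.7, -243.4, 354.6]
tcp_rot: [180.0, 0.0, 92.0]
wrist_force: [0.3, -0.5, -0.5]
opening: 0.997
gripper_force: 0.0
```

Run:
```python
from h import *
print(pose()[0])
for n in('wrist','scene','top'):
    im,d,c=shot(n,n+'9.png'); P=cloud(d,c); Z=P[...,2]
    kn=(P[...,1]<-215)&(P[...,1]>-275)&(P[...,0]>500)&(P[...,0]<680)&(Z>135)&(Z<200)
    for m,cc in blobs(kn,P,5): print(n,'knob',np.round(cc),m.sum(),np.round(P[m].min(0),1),np.round(P[m].max(0),1))
    lying(n,(340,690,-480,450))
```

```text
[ 458.71216612 -243.42037511  354.59222622]
wrist knob [432. 164.] 627 [ 557.3 -251.6  135.3] [ 581.8 -226.5  183.7]
wrist [461.  48.] z 130.1 (array([ 597.1, -137. ]), array([61.2, 60. ]), 1.34) blue [ 597. -136.]
scene knob [293. 293.] 179 [ 558.7 -249.5  135.4] [ 582.6 -225.3  185.7]
scene [363. 112.] z 128.8 (array([417.3, 350.8]), array([60.5, 64.7]), 2.77) blue [418. 348.]
scene [392. 123.] z 129.2 (array([506.9, 351.3]), array([63. , 61.1]), 81.17) blue [508. 349.]
scene [390. 175.] z 132.6 (array([586.2, 165. ]), array([60.3, 64.3]), 2.4) blue [587. 161.]
scene [374. 202.] z 132.2 (array([589.7,  64. ]), array([60.3, 62.3]), 2.27) blue [591.  63.]
scene [355. 234.] z 132.3 (array([593.2, -36.3]), array([60.1, 62.6]), 0.76) blue [594. -38.]
scene [333. 269.] z 132.3 (array([ 596.4, -135.1]), array([60.4, 61.5]), 1.66) blue [ 597. -136.]
top knob [401. 156.] 79 [ 558.4 -252.   135.9] [ 580.4 -228.3  187.8]
top [359. 151.] z 131.8 (array([ 596.6, -137.9]), array([59. , 60.9]), 88.48) blue [ 595. -138.]
top [323. 153.] z 132.0 (array([593.3, -40.1]), array([60.3, 59.5]), 2.86) blue [591. -40.]
top [248. 156.] z 132.0 (array([587.1, 159.9]), array([60.1, 58.9]), 0.0) blue [585. 160.]
top [285. 155.] z 131.4 (array([590.9,  59.4]), array([58.6, 60.1]), 89.87) blue [588.  60.]
top [177. 187.] z 127.8 (array([507.9, 347.2]), array([61.6, 60.1]), 80.96) blue [506. 347.]
top [177. 221.] z 128.0 (array([417.5, 346. ]), array([59.5, 61.5]), 2.34) blue [416. 344.]
```

View pics/scene9.png

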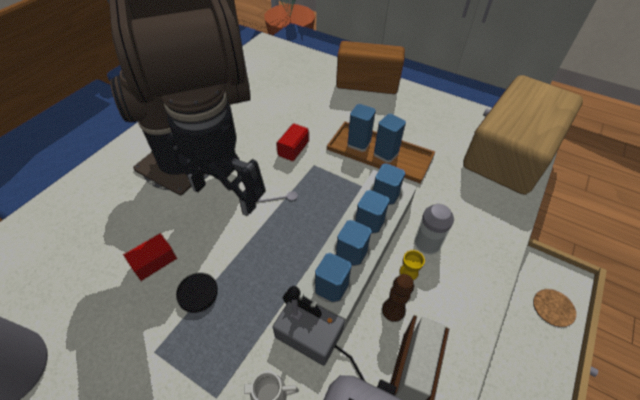

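The picture shows all four shorts upright in the pockets at (388,182), (372,210), (353,243) and (333,276), and two tall tumblers on the tray at (362,125) and (390,137). The knob is at x≈570, right above the pivot, and the bystanders haven't moved.

```bash
python3 -c "
from station import order
print(order.finish_job())"
```

```text
the job is handed in; nothing more can be done
None
```

I handed the job in: the last camera check shows all four short tumblers seated mouth-down in the dryer, the one tall tumbler mouth-down on the tray beside the clean one, and the lever straight up at low; the hand-in gave no verdict.

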